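# Make up two practical-class kits in the lab store

## Robot

A 6-joint arm with a two-finger parallel gripper is mounted at the origin on the work surface. World frame = base frame: x ahead of the robot, y to its left, z up, the work surface at z = 0. Lengths are in m, angles in degrees, forces in N, time in s.
With the tool pointing down it reaches from about 0.3 to 0.875 m from the base axis. Payload 4.2 kg.
Tool frame: the origin (TCP) lies midway between the tips of the shut fingers; the grasp point (between the pads) lies 19 mm behind it; x points along the fingers, z is the direction in which the jaws open and shut, and the axes are right-handed (so a half turn about x gives the same grasp; the last joint's range is limited). The gripper opens to 85 mm and grips with 20 to 120 N. Pads are 22 mm wide; open, the fingers measure 114 mm over their backs; the gripper's body (76 mm by 85 mm) begins 54 mm behind the grasp point. The pads swing forward as they close: fully open they stand 13 mm farther back than shut.
Start: joints at [-66.119, 18.312, 89.639, -0, 72.044, -1.146], TCP at [0.243, -0.521, 0.231] pointing down, gripper open.
Joint ranges: [-177.97, 177.97], [-48.28, 115.42], [12.27, 149.76], [-77.06, 257.06], [2.81, 150.46], [-146.56, 146.56]. Speed limits (degrees/s): [147.25, 147.25, 180, 180, 180, 180].

## Interface

Orientations are given as a 3x3 rotation matrix whose columns are the frame's x, y, z axes.
In Python, from workcell import robot, imaging gives the robot as it stands.
- The arm moves only by the shell command python3 -m handwheel 'ROWS' [FORCE]. ROWS is JSON, a list of rows, each an object of numbers: "gripper": the opening, from 0 (shut) to 1 (fully open); "tx", "ty", "tz": the shift along the tool's x, y, z in m; "ax", "ay", "az": the turn, a rotation vector about the tool's x, y, z in degrees. In form: [{"gripper": .., "tx": .., "ty": .., "tz": .., "ax": .., "ay": .., "az": ..}, ...]. A call has 1 to 12 rows; each row shifts and turns the commanded pose from where the row before left it, along the tool's axes as they then stand; what a row does not reach is not made up. A row lasts 1/8 s, in which the tool goes at most 62.5 mm and 10.7 degrees, less where a joint would pass 70% of its speed; a pose out of reach is approached as far as the arm can. A call with a gripper value outside its range is refused whole. The fingers move at their own pace and stop on an object; FORCE is the grip in N (left out, the last holds). Time passes only in rows, so rows that do not move let the fingers close. It gives the time, the measured TCP pose, the force and the opening at its end, in the units of the state.
- robot.sense(): the state, without advancing time (a new reading comes with each control period).
- imaging.grab_frame(name): name is "scene" or "top" or "wrist"; returns the picture (384x512x3 uint8, red, green, blue); there is no depth.
- imaging.camera_model(name): a dict with "mtx" (3x3 intrinsics, pixels), "D" ([k1, k2, p1, p2, k3] as OpenCV has them; the pictures are not rectified), "R" (3x3) and "t" (3): a world point X has camera coordinates R X + t. Camera axes: x right, y down, z forward; pixel columns grow to the right and rows downward; lengths in m; the calibration is good to about 2 mm. A picture is of the moment at which its call begins: read the wrist's pose just before it. camera_model takes no time and is no camera call; for the wrist camera it gives the pose at the moment of the call.
- robot.finish_job(): hands the job in, once; it reports no verdict.
Trained networks look in the newest picture that a camera, given by its name, has taken for a name from the list of things; names that differ only in an ending like _2 or _b are one class to them, and where a whole thing is asked for, a point or a joint stands for the part that bears it (a point fixed in the world has none). Each returns a list of dicts, best first, with "conf" (0 to 1); they miss things now and then, are a little off and sometimes report something else, mostly with a low value. They report only what shows in the picture. A call takes as long as a camera call.
- imaging.boxes_of(camera, label): "position" ([x, y, z] in m, in world coordinates, good to about 4 mm: the middle of the surface that is visible of it).
The state is a dict: "clock": time; "joint_positions": joint angles; "dq": joint speeds; "effort": joint torques, N m; "ee_pos": TCP position; "orientation": TCP orientation; "contact_force": force on the tool from outside, world axes, zero at the start; "torque": the same for the moment, N m; "gripper_width": finger opening in m.
Only numpy, scipy, OpenCV 4.12 (cv2) and the standard library are available. Lean on these libraries where they do the work, as an engineer would, in place of code of your own. Each camera call takes 0.05 s, during which the arm holds its last target.

## Task

Make up the two kits for the next class. In the longer tray, lay the long measuring cylinder along the pair of V-notches so that both rails cradle it between its two flanges, and set the small cork ring flat in the middle of the rubber pad; in the shorter tray do the same with the short measuring cylinder and the large cork ring, and then seat the porcelain dish upright in that ring. Leave the tall cylinder, the tripod and the amber bottle where they stand.

Things in the scene. Friction and masses are not known exactly. Their poses are not given: they have to be found in the camera images.
- cyl_long: Long measuring cylinder lying level: clear glass barrel 16 mm in diameter, grey graduations, 180 mm long, 90 g. Two white hexagonal flanges (34 mm across flats, 8 mm thick) stop it rolling: foot at the -x end, collar near the +x end; 144 mm of barrel between them. Origin: on the axis midway between the flanges, 17 mm up at the start; x along the axis.
- cyl_short: Short measuring cylinder lying level: clear glass barrel 16 mm in diameter, grey graduations, 130 mm long, 60 g. Two white hexagonal flanges (34 mm across flats, 8 mm thick) stop it rolling: foot at the -x end, collar near the +x end; 100 mm of barrel between them. Origin: on the axis midway between the flanges, 17 mm up at the start; x along the axis.
- ring_large: Large cork ring lying flat, 66 mm outside, 40 mm hole, 24 mm high, 30 g. Origin: centre of its underside, z up.
- ring_small: Small cork ring lying flat, 46 mm outside, 22 mm hole, 24 mm high, 15 g. Origin: centre of its underside, z up.
- dish: White porcelain evaporating dish, 32 mm high, 60 g: foot 26 mm across, wall flaring evenly to 58 mm at 22 mm height, then an upright rim band from 22 to 32 mm (grip it there); tiny pouring lip at +x. Origin: centre of underside, z up. Seated in the large ring it centres itself, underside about 14 mm above the ring's underside.
- tray_long: Longer fixed plywood tray, 180 (x) by 200 mm (y), floor 6 mm, lips 10 mm high. Origin: centre of underside. At x=+52, y=+-45 mm: two rails (10 mm thick in y, 40 wide in x, top at z 40) with 90 deg V-notches 12 deep, centred on x=+52; a 16 mm barrel seated in both lies along y, axis at z 39. Flat black rubber pad 70 mm across centred at x=-40, y=0, at floor height.
- tray_short: Shorter fixed plywood tray, 180 (x) by 150 mm (y), floor 6 mm, lips 10 mm high. Origin: centre of underside. At x=+52, y=+-30 mm: two rails (10 mm thick in y, 40 wide in x, top at z 40) with 90 deg V-notches 12 deep, centred on x=+52; a 16 mm barrel seated in both lies along y, axis at z 39. Flat black rubber pad 90 mm across centred at x=-40, y=0, at floor height.
- tall_cylinder: Bystander: tall clear glass graduated cylinder, upright, 248 mm high, barrel 34 mm, white hexagonal foot 76 mm. Origin: centre of its underside. Leave alone.
- tripod: Bystander: chrome tripod stand, 182 mm high, ring 98 mm across, feet about 128 mm across. Origin: centre between the feet, at the surface. Leave alone.
- amber_bottle: Bystander: amber glass bottle with white cap, 60 mm in diameter, 130 mm high. Origin: centre of its underside. Leave alone.

How it is judged:
By the outcome, as a careful person would: the job done as asked, in the order asked, and still so for the second after the job is handed in, with the robot touching nothing.
It also fails if it takes over 128 s, if anything falls off the work surface, if the arm or the gripper's body presses on something with over 40 N, if the wrist force passes 120 N, or if a joint passes its speed limit or range.

## Working session

There is one attempt and no reset: what is moved stays moved. The work goes in short steps, Python scripts to look and compute and a shell command to move; the robot and the scene stay as the last step left them, time stands still between calls to the robot, and variables do not carry over. Pictures are saved under pics/ and viewed, and the job is handed in when it is done.

```bash
ls; mkdir -p pics; python3 - <<'E'
from workcell import robot, imaging
import cv2, numpy as np
np.set_printoptions(precision=4,suppress=True)
print(robot.sense())
for n in ["scene","top"]:
    f=imaging.grab_frame(n); cv2.imwrite(f"pics/{n}0.png",cv2.resize(f[:,:,::-1],(800,600)))
    m=imaging.camera_model(n); print(n,m)
    for l in ["cyl_long","cyl_short","ring_large","ring_small","dish","tray_long","tray_short","tall_cylinder","tripod","amber_bottle"]:
        print(l,[(np.round(d["position"],3).tolist(),round(d["conf"],2)) for d in imaging.boxes_of(n,l)])
E
```

```text
pics
{'clock': 0.0, 'joint_positions': array([-66.119 ,  18.3521,  89.7064,   0.0016,  72.0433,  -1.1453]), 'dq': array([ 0.0689, -0.0185, -0.0608,  0.0332,  0.0673,  0.0621]), 'effort': array([  0.001 , -41.5515, -23.4157,  -0.    ,   0.0084,  -0.    ]), 'ee_pos': array([ 0.2431, -0.5206,  0.2305]), 'orientation': array([[-0.0007,  0.9061,  0.423 ],
       [ 0.0016,  0.423 , -0.9061],
       [-1.    ,  0.0001, -0.0018]]), 'contact_force': array([ 0.2316, -0.1539,  1.0089]), 'torque': array([0.0214, 0.0319, 0.0644]), 'gripper_width': 0.08540865308337325}
scene {'mtx': array([[373.1226,   0.    , 254.1351],
       [  0.    , 373.1226, 193.5699],
       [  0.    ,   0.    ,   1.    ]]), 'D': array([-0.0659,  0.    ,  0.    ,  0.    ,  0.    ]), 'R': array([[ 0.4994,  0.8662, -0.0177],
       [ 0.6163, -0.3696, -0.6954],
       [-0.6089,  0.3364, -0.7184]]), 't': array([-0.3127, -0.3607,  1.2483])}
cyl_long [([0.65, -0.095, 0.026], 0.63)]
cyl_short [([0.667, 0.092, 0.024], 0.84), ([0.737, 0.282, 0.133], 0.52)]
ring_large [([0.465, 0.118, 0.025], 0.91)]
ring_small [([0.46, -0.134, 0.028]
[... 426 characters left out ...]
'D': array([-0.1049,  0.    ,  0.    ,  0.    ,  0.    ]), 'R': array([[ 0.0201, -0.9998,  0.0069],
       [-0.9932, -0.0208, -0.1143],
       [ 0.1144, -0.0045, -0.9934]]), 't': array([-0.008 ,  0.5988,  1.2872])}
cyl_long [([0.641, -0.102, 0.022], 0.86)]
cyl_short [([0.657, 0.105, 0.025], 0.78)]
ring_large [([0.461, 0.116, 0.023], 0.54)]
ring_small [([0.448, -0.137, 0.023], 0.71)]
dish [([0.479, -0.007, 0.018], 0.5)]
tray_long [([0.505, 0.352, 0.006], 0.85), ([0.452, -0.135, 0.025], 0.59), ([0.72, 0.282, 0.121], 0.23)]
tray_short [([0.477, -0.368, 0.007], 0.92)]
tall_cylinder [([0.722, 0.282, 0.12], 0.64)]
tripod [([0.729, -0.302, 0.184], 0.68)]
amber_bottle [([0.763, 0.052, 0.089], 0.59)]
```

View pics/scene0.png

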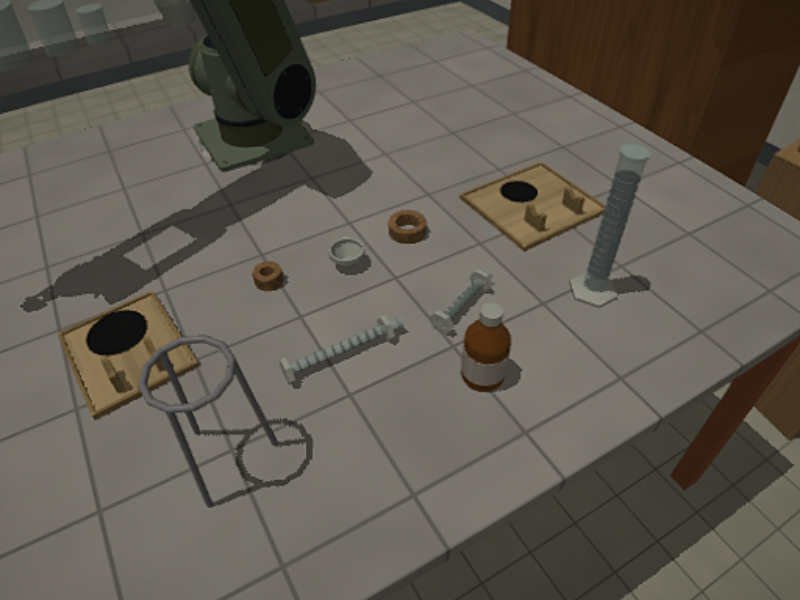

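View pics/top0.png

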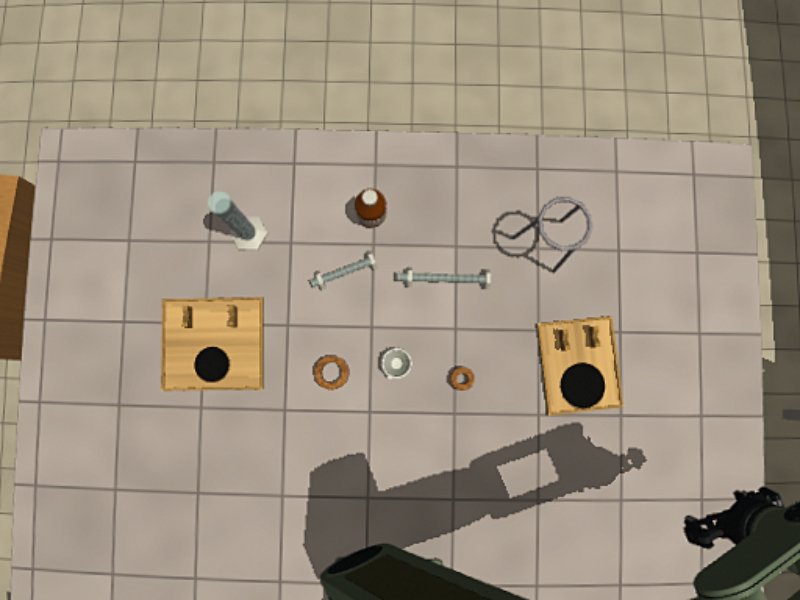

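```bash
cat > h.py <<'E'
from workcell import robot, imaging
import cv2, numpy as np
np.set_printoptions(precision=4,suppress=True)
def p2w(m,px,z):
    px=np.asarray(px,float).reshape(-1,1,2)
    u=cv2.undistortPoints(px,m["mtx"],m["D"]).reshape(-1,2)
    R=m["R"];t=m["t"];C=-R.T@t
    d=np.c_[u,np.ones(len(u))]@R
    s=(z-C[2])/d[:,2]
    return C+d*s[:,None]
def w2p(m,X):
    return cv2.projectPoints(np.asarray(X,float).reshape(-1,1,3),cv2.Rodrigues(m["R"])[0],m["t"],m["mtx"],m["D"])[0].reshape(-1,2)
E
python3 - <<'E'
from h import *
f=imaging.grab_frame("top");m=imaging.camera_model("top")
np.save("top.npy",f)
b=f[:,:,::-1]
big=lambda c0,c1,r0,r1,k: cv2.resize(b[r0:r1,c0:c1],None,fx=k,fy=k,interpolation=cv2.INTER_CUBIC)
cv2.imwrite("pics/c1.png",big(95,320,145,260,3.5))
cv2.imwrite("pics/c2.png",big(190,410,145,275,3.5))
g=imaging.grab_frame("scene");np.save("scene.npy",g)
E
```

```text
(no output)
```

View pics/c1.png

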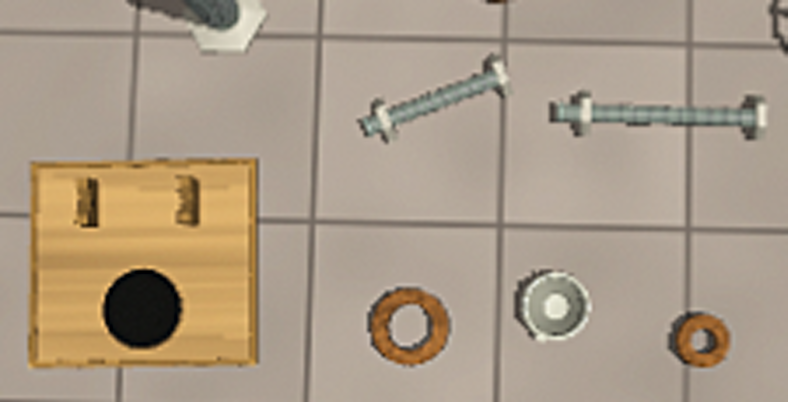

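View pics/c2.png

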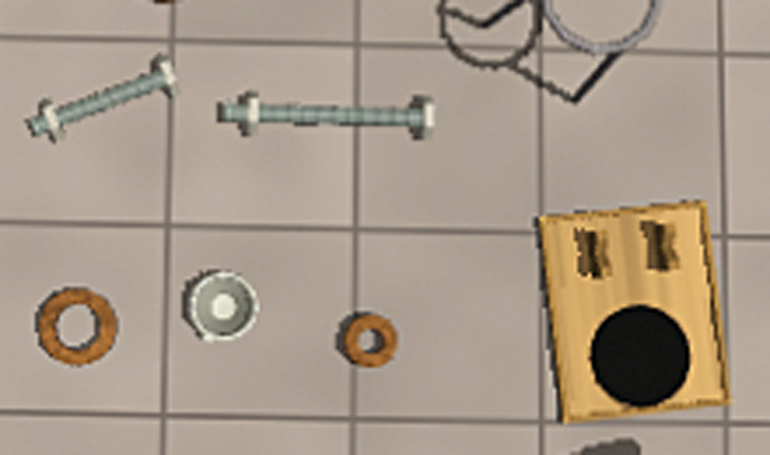

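```bash
python3 - <<'E'
from h import *
m=imaging.camera_model("top");f=np.load("top.npy")
hsv=cv2.cvtColor(f,cv2.COLOR_RGB2HSV)
def comps(mask,roi):
    c0,c1,r0,r1=roi
    mm=np.zeros(mask.shape,np.uint8);mm[r0:r1,c0:c1]=mask[r0:r1,c0:c1]
    n,l,s,c=cv2.connectedComponentsWithStats(mm)
    k=1+np.argmax(s[1:,4]);return (l==k),c[k],s[k]
def rect(P):
    r=cv2.minAreaRect((P[:,:2]*1000).astype(np.float32));return r
black=(f.max(2)<45)
for nm,roi in [("padL",(100,172,215,250)),("padS",(345,405,225,265))]:
    M,c,s=comps(black,roi);print(nm,c,s,p2w(m,c,.006))
wood=(hsv[...,1]>80)&(hsv[...,2]>90)
for nm,roi in [("trayL",(95,180,180,260)),("trayS",(335,410,195,275))]:
    M,c,s=comps(wood.astype(np.uint8),roi)
    cn=max(cv2.findContours(M.astype(np.uint8),cv2.RETR_EXTERNAL,cv2.CHAIN_APPROX_NONE)[0],key=len).reshape(-1,2)
    print(nm,c,rect(p2w(m,cn,.010)))
for nm,roi in [("ringL",(195,230,220,255)),("ringS",(283,308,230,255))]:
    M,c,s=comps(wood.astype(np.uint8),roi)
    cn=max(cv2.findContours(M.astype(np.uint8),cv2.RETR_EXTERNAL,cv2.CHAIN_APPROX_NONE)[0],key=len).reshape(-1,2)
    w=p2w(m,cn,.024);print(nm,c,p2w(m,c,.024),cv2.fitEllipse((w[:,:2]*1000).astype(np.float32)))
white=(hsv[...,1]<45)&(hsv[...,2]>185)
M,c,s=comps(white,(240,268,218,245));cn=max(cv2.findContours(M.astype(np.uint8),cv2.RETR_EXTERNAL,cv2.CHAIN_APPROX_NONE)[0],key=len).reshape(-1,2)
w=p2w(m,cn,.030);print("dish",c,cv2.fitEllipse((w[:,:2]*1000).astype(np.float32)))
# glass/white not-table mask for cylinders
for nm,pts in [("long",[(253.5,177),(262,177.5),(313,178)]),("short",[(200,181),(204.5,179),(236.5,166.5)])]:
    print(nm,p2w(m,pts,.025)[:,:2])
E
```

```text
padL [135.0266 232.6809] [125 222  22  22 376] [[0.4658 0.3564 0.006 ]]
padS [372.4076 246.3105] [359 232  28  29 628] [[ 0.4388 -0.3698  0.006 ]]
trayL [135.8751 218.748 ] ((505.8257141113281, 356.6614990234375), (181.18597412109375, 201.98056030273438), 2.1523523330688477)
trayS [370.4276 230.0574] ((478.88983154296875, -365.2223815917969), (181.93275451660156, 151.3447265625), 7.243961334228516)
ringL [211.7835 237.8425] [[0.4557 0.1195 0.024 ]] ((455.6732177734375, 119.77297973632812), (63.37894821166992, 64.37723541259766), 176.480712890625)
ringS [295.7222 241.9653] [[ 0.4484 -0.1321  0.024 ]] ((448.4377136230469, -132.23582458496094), (42.89799118041992, 43.81416702270508), 175.85546875)
dish [253.2   232.075] ((475.4603576660156, -3.9599127769470215), (18.409568786621094, 19.35052490234375), 146.3275146484375)
long [[ 0.6421 -0.0018]
 [ 0.6411 -0.0276]
 [ 0.6429 -0.1829]]
short [[0.6264 0.1602]
 [0.6328 0.1468]
 [0.6733 0.0506]]
```

```bash
cat >> h.py <<'E'
def plan(target,zang,tilt=True):
    """shift in present tool axes and then turn ax (deg) so tool z points at zang (world, mod 180)"""
    s=robot.sense();R=s["orientation"]
    d=R.T@(np.asarray(target)-s["ee_pos"])
    cur=np.degrees(np.arctan2(R[1,2],R[0,2]))
    dz=(zang-cur+90)%180-90
    print("clk",round(s["clock"],2),"pos",s["ee_pos"].round(4),"zang",round(cur,2),"q6",s["joint_positions"][5].round(1),"F",s["contact_force"].round(1),"w",round(s["gripper_width"],4))
    print("shift t[mm]",(d*1000).round(1),"len",round(np.linalg.norm(d)*1000,1),"ax",round(-dz,1))
E
python3 - <<'E'
from h import *
plan([.642,-.105,.20],0)
w=imaging.camera_model("wrist");s=robot.sense()
C=-w["R"].T@w["t"];print(s["orientation"].T@(C-s["ee_pos"]), s["orientation"].T@w["R"].T, w["mtx"])
E
```

```text
clk 1.2 pos [ 0.2432 -0.521   0.2313] zang -64.98 q6 -1.1 F [ 0.8 -0.7 -0.4] w 0.0854
shift t[mm] [  31.3  537.3 -208.3] len 577.1 ax -65.0
[-0.1427  0.0846 -0.0004] [[-0.0005 -0.3272  0.945 ]
 [-0.0018 -0.945  -0.3272]
 [ 1.     -0.0018 -0.0001]] [[340.5218   0.     265.904 ]
 [  0.     340.5218 190.9754]
 [  0.       0.       1.    ]]
```

```bash
R='{"gripper":1,"tx":0.0031,"ty":0.0537,"tz":-0.0208}'; python3 -m handwheel '[{"gripper":1,"tx":0.003,"ty":0.0537,"tz":-0.0208},{"gripper":1,"tx":0.003,"ty":0.0537,"tz":-0.0208},{"gripper":1,"tx":0.003,"ty":0.0537,"tz":-0.0208},{"gripper":1,"tx":0.003,"ty":0.0537,"tz":-0.0208},{"gripper":1,"tx":0.003,"ty":0.0537,"tz":-0.0208},{"gripper":1,"tx":0.003,"ty":0.0537,"tz":-0.0208},{"gripper":1,"tx":0.003,"ty":0.0537,"tz":-0.0208},{"gripper":1,"tx":0.003,"ty":0.0537,"tz":-0.0208},{"gripper":1,"tx":0.003,"ty":0.0537,"tz":-0.0208},{"gripper":1,"tx":0.003,"ty":0.0537,"tz":-0.0208}]' 30
python3 -m handwheel '[{"ax":-9.3},{"ax":-9.3},{"ax":-9.3},{"ax":-9.3},{"ax":-9.3},{"ax":-9.3},{"ax":-9.2},{"ax":0}]'
python3 - <<'E'
from h import *
plan([.642,-.105,.20],0)
f=imaging.grab_frame("wrist");m=imaging.camera_model("wrist");np.save("w1.npy",f)
cv2.imwrite("pics/w1.png",cv2.resize(f[:,:,::-1],(800,600)))
print(m["R"],m["t"]); np.savez("w1m.npz",**m)
E
```

```text
clk 1.2 pos [ 0.2432 -0.521   0.2313] zang -64.98 q6 -1.1 F [ 0.8 -0.7 -0.4] w 0.0854
shift t[mm] [  31.3  537.3 -208.3] len 577.1 ax -65.0
[[ 0.4214 -0.9069  0.0006]
 [-0.8571 -0.398   0.3272]
 [-0.2965 -0.1384 -0.945 ]] [-0.5747 -0.0413  0.3811]invalid input at $[0]: expected keys gripper, tx, ty, tz, ax, ay, az
invalid input at $[0]: expected keys gripper, tx, ty, tz, ax, ay, az
```

View pics/w1.png

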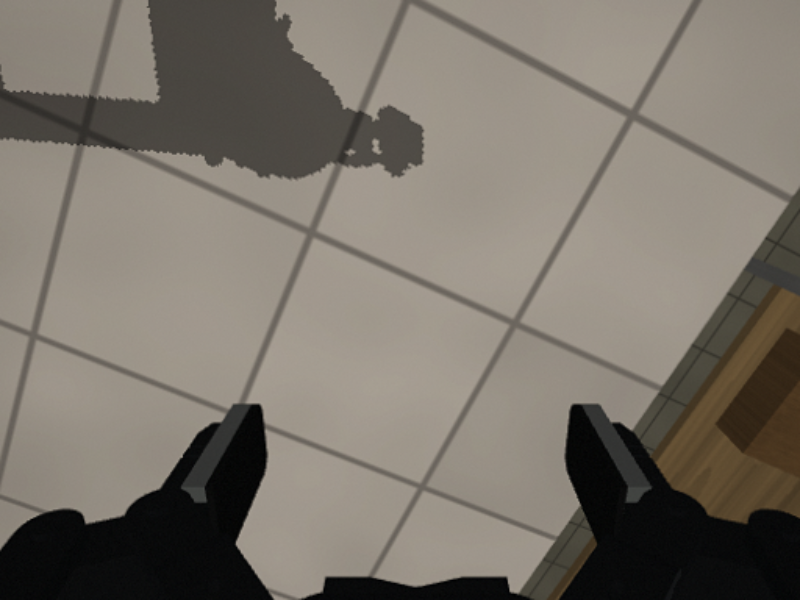

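```bash
python3 -m handwheel '[{"gripper":1,"tx":0.003,"ty":0.0537,"tz":-0.0208,"ax":0,"ay":0,"az":0},{"gripper":1,"tx":0.003,"ty":0.0537,"tz":-0.0208,"ax":0,"ay":0,"az":0},{"gripper":1,"tx":0.003,"ty":0.0537,"tz":-0.0208,"ax":0,"ay":0,"az":0},{"gripper":1,"tx":0.003,"ty":0.0537,"tz":-0.0208,"ax":0,"ay":0,"az":0},{"gripper":1,"tx":0.003,"ty":0.0537,"tz":-0.0208,"ax":0,"ay":0,"az":0},{"gripper":1,"tx":0.003,"ty":0.0537,"tz":-0.0208,"ax":0,"ay":0,"az":0},{"gripper":1,"tx":0.003,"ty":0.0537,"tz":-0.0208,"ax":0,"ay":0,"az":0},{"gripper":1,"tx":0.003,"ty":0.0537,"tz":-0.0208,"ax":0,"ay":0,"az":0},{"gripper":1,"tx":0.003,"ty":0.0537,"tz":-0.0208,"ax":0,"ay":0,"az":0},{"gripper":1,"tx":0.003,"ty":0.0537,"tz":-0.0208,"ax":0,"ay":0,"az":0}]' 30
python3 -m handwheel '[{"gripper":1,"tx":0,"ty":0,"tz":0,"ax":-9.3,"ay":0,"az":0},{"gripper":1,"tx":0,"ty":0,"tz":0,"ax":-9.3,"ay":0,"az":0},{"gripper":1,"tx":0,"ty":0,"tz":0,"ax":-9.3,"ay":0,"az":0},{"gripper":1,"tx":0,"ty":0,"tz":0,"ax":-9.3,"ay":0,"az":0},{"gripper":1,"tx":0,"ty":0,"tz":0,"ax":-9.3,"ay":0,"az":0},{"gripper":1,"tx":0,"ty":0,"tz":0,"ax":-9.3,"ay":0,"az":0},{"gripper":1,"tx":0,"ty":0,"tz":0,"ax":-9.2,"ay":0,"az":0},{"gripper":1,"tx":0,"ty":0,"tz":0,"ax":0,"ay":0,"az":0}]'
cat >> h.py <<'E'
def snap(k,cam="wrist"):
    f=imaging.grab_frame(cam);m=imaging.camera_model(cam)
    np.save(f"{k}.npy",f);np.savez(f"{k}m.npz",**m)
    cv2.imwrite(f"pics/{k}.png",cv2.resize(f[:,:,::-1],(800,600)))
    return f,m
def load(k): return np.load(f"{k}.npy"),dict(np.load(f"{k}m.npz"))
E
python3 - <<'E'
from h import *
plan([.642,-.105,.20],0)
snap("w2")
E
```

```text
clock: 2.5
ee_pos: [0.6431, -0.1039, 0.2013]
orientation: [[0.0, 0.906, 0.423], [-0.0, 0.423, -0.906], [-1.0, 0.0, 0.001]]
contact_force: [0.4, -0.9, 0.7]
gripper_width: 0.0857
clock: 3.5
ee_pos: [0.6418, -0.1054, 0.2013]
orientation: [[-0.0, 0.001, 1.0], [-0.0, 1.0, -0.001], [-1.0, -0.0, -0.0]]
contact_force: [-0.9, 0.2, 0.7]
gripper_width: 0.0855
clk 3.5 pos [ 0.6418 -0.1054  0.2013] zang -0.08 q6 -10.3 F [-0.9  0.2  0.7] w 0.0855
shift t[mm] [1.3 0.4 0.2] len 1.3 ax -0.1
```

View pics/w2.png

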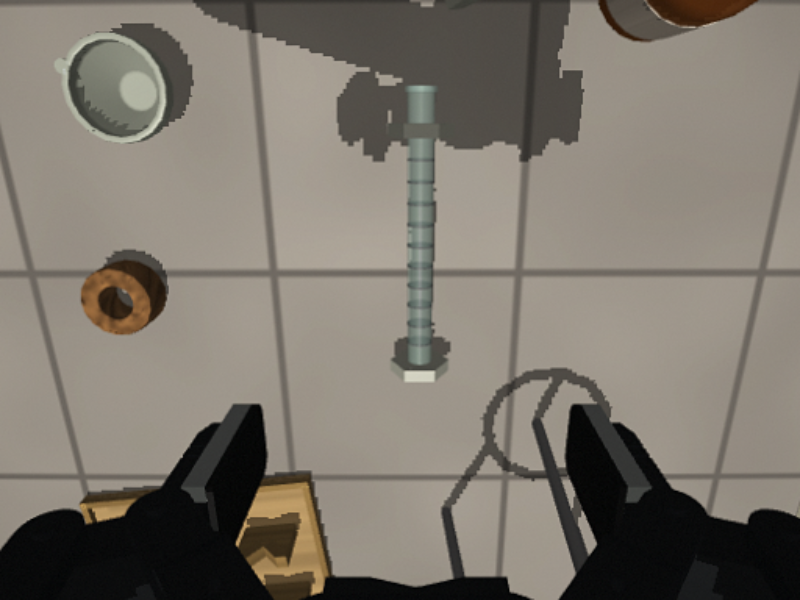

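```bash
python3 - <<'E'
from h import *
f,m=load("w2")
k=512/800
P=np.array([[420,130],[420,371],[420,381]])*k
print(p2w(m,P,.034)); 
print(p2w(m,np.array([[420.5,165],[420,320]])*k,.025))
b=f[:,:,::-1][40:260,220:320];cv2.imwrite("pics/w2c.png",cv2.resize(b,None,fx=2.7,fy=2.7,interpolation=cv2.INTER_CUBIC))
E
```

```text
[[ 0.6445 -0.0289  0.034 ]
 [ 0.6443 -0.1777  0.034 ]
 [ 0.6443 -0.185   0.034 ]]
[[ 0.6449 -0.0486  0.025 ]
 [ 0.6444 -0.1458  0.025 ]]
```

View pics/w2c.png

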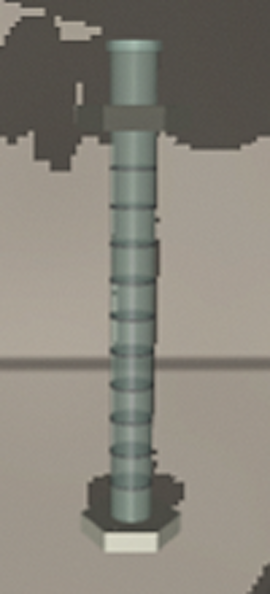

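```bash
python3 -m handwheel '[{"gripper":1,"tx":0.03,"ty":0.0004,"tz":0.0026,"ax":0,"ay":0,"az":0},{"gripper":1,"tx":0.05,"ty":0,"tz":0,"ax":0,"ay":0,"az":0},{"gripper":1,"tx":0.05,"ty":0,"tz":0,"ax":0,"ay":0,"az":0},{"gripper":1,"tx":0.04,"ty":0,"tz":0,"ax":0,"ay":0,"az":0},{"gripper":1,"tx":0.025,"ty":0,"tz":0,"ax":0,"ay":0,"az":0},{"gripper":1,"tx":0,"ty":0,"tz":0,"ax":0,"ay":0,"az":0}]' 30
python3 -m handwheel '[{"gripper":0,"tx":0,"ty":0,"tz":0,"ax":0,"ay":0,"az":0},{"gripper":0,"tx":0,"ty":0,"tz":0,"ax":0,"ay":0,"az":0},{"gripper":0,"tx":0,"ty":0,"tz":0,"ax":0,"ay":0,"az":0},{"gripper":0,"tx":0,"ty":0,"tz":0,"ax":0,"ay":0,"az":0},{"gripper":0,"tx":0,"ty":0,"tz":0,"ax":0,"ay":0,"az":0},{"gripper":0,"tx":0,"ty":0,"tz":0,"ax":0,"ay":0,"az":0}]'
```

```text
clock: 4.3
ee_pos: [0.6429, -0.1047, 0.0041]
orientation: [[-0.005, 0.001, 1.0], [0.001, 1.0, -0.001], [-1.0, 0.001, -0.005]]
contact_force: [0.5, 0.6, 0.9]
gripper_width: 0.0855
clock: 5.05
ee_pos: [0.6448, -0.105, 0.0071]
orientation: [[0.001, -0.0, 1.0], [-0.0, 1.0, 0.0], [-1.0, -0.0, 0.001]]
contact_force: [-0.8, 0.6, 5.4]
gripper_width: 0.0145
```

```bash
python3 -m handwheel '[{"gripper":0,"tx":-0.02,"ty":0,"tz":0,"ax":0,"ay":0,"az":0},{"gripper":0,"tx":-0.05,"ty":0,"tz":0,"ax":0,"ay":0,"az":0},{"gripper":0,"tx":-0.06,"ty":0,"tz":0,"ax":0,"ay":0,"az":0},{"gripper":0,"tx":-0.06,"ty":0,"tz":0,"ax":0,"ay":0,"az":0}]'
python3 -m handwheel '[{"gripper":0,"tx":0,"ty":0.02,"tz":0,"ax":0,"ay":0,"az":0},{"gripper":0,"tx":0,"ty":0.04,"tz":-0.009,"ax":0,"ay":0,"az":0},{"gripper":0,"tx":0,"ty":0.05,"tz":-0.009,"ax":0,"ay":0,"az":0},{"gripper":0,"tx":0,"ty":0.05,"tz":-0.009,"ax":0,"ay":0,"az":0},{"gripper":0,"tx":0,"ty":0.05,"tz":-0.01,"ax":0,"ay":0,"az":0},{"gripper":0,"tx":0,"ty":0.05,"tz":-0.01,"ax":0,"ay":0,"az":0},{"gripper":0,"tx":0,"ty":0.05,"tz":-0.01,"ax":0,"ay":0,"az":0},{"gripper":0,"tx":0,"ty":0.05,"tz":-0.01,"ax":0,"ay":0,"az":0},{"gripper":0,"tx":0,"ty":0.04,"tz":-0.01,"ax":0,"ay":0,"az":0},{"gripper":0,"tx":0,"ty":0.03,"tz":-0.01,"ax":0,"ay":0,"az":0},{"gripper":0,"tx":0,"ty":0,"tz":0,"ax":0,"ay":0,"az":0},{"gripper":0,"tx":0,"ty":0,"tz":0,"ax":0,"ay":0,"az":0}]'
python3 - <<'E'
from h import *
plan([.558,.357,.15],0)
snap("w3")
E
```

```text
clock: 5.55
ee_pos: [0.644, -0.1049, 0.1973]
orientation: [[-0.001, -0.0, 1.0], [0.0, 1.0, 0.0], [-1.0, 0.0, -0.001]]
contact_force: [0.6, 0.3, -1.1]
gripper_width: 0.0149
clock: 7.05
ee_pos: [0.5567, 0.3244, 0.1949]
orientation: [[-0.002, -0.001, 1.0], [-0.002, 1.0, 0.001], [-1.0, -0.002, -0.002]]
contact_force: [-0.1, 0.1, -0.2]
gripper_width: 0.015
clk 7.05 pos [0.5567 0.3244 0.1949] zang 0.05 q6 29.2 F [-0.1  0.1 -0.2] w 0.015
shift t[mm] [44.9 32.7  1.4] len 55.5 ax 0.0
```

View pics/w3.png

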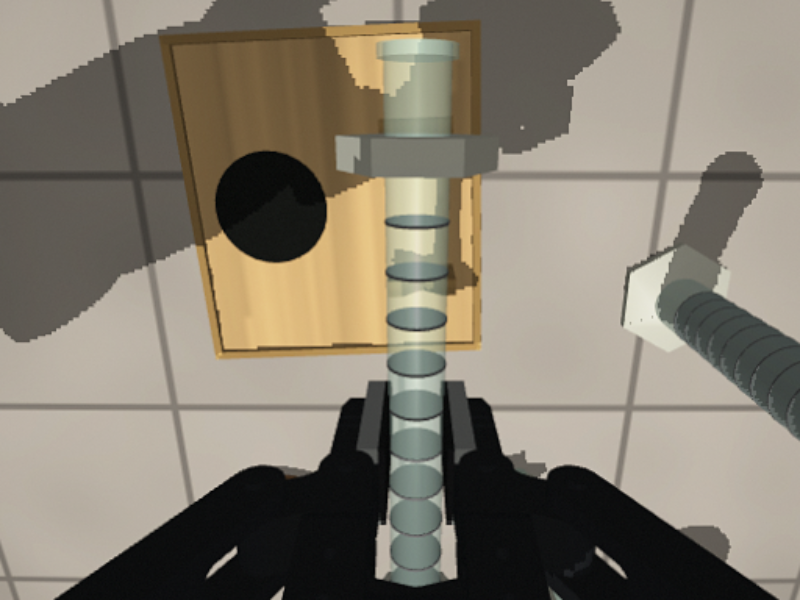

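```bash
cat >> h.py <<'E'
def tray(C,lx,ly):
    # C: world corners order (-x,+y),(+x,+y),(+x,-y),(-x,-y)
    c=C[:,:2].mean(0)
    ex=(C[1]+C[2]-C[0]-C[3])[:2]; ey=(C[0]+C[1]-C[2]-C[3])[:2]
    print("centre",c,"yaw",np.degrees(np.arctan2(ex[1],ex[0])),np.degrees(np.arctan2(-ey[0],ey[1])),"size",np.linalg.norm(ex)/2,np.linalg.norm(ey)/2)
E
python3 - <<'E'
from h import *
f,m=load("w3");k=512/800
C=p2w(m,np.array([[162,37],[480,21],[481,347],[216,357]])*k,.010);print(C);tray(C,.18,.2)
print("pad",p2w(m,np.array([[271,207]])*k,.006))
# top camera corners (800x600 image)
mt=imaging.camera_model("top")
C=p2w(mt,np.array([[162.5,390],[163,298],[264,296.5],[263.5,389]])*k,.010)
C=p2w(mt,np.array([[162.5,390],[163,298.5],[264,297],[264,389]])*k,.010)
tray(C[[0,1,2,3]],.18,.2)
C=p2w(mt,np.array([[549,415],[537,323],[611,316.5],[621.5,408]])*k,.010);tray(C,.18,.15)
# rails top in w3? held barrel line
print(p2w(m,np.array([[416,222],[416,440]])*k,.214))
E
```

```text
[[0.4148 0.4503 0.01  ]
 [0.5927 0.4576 0.01  ]
 [0.6007 0.2602 0.01  ]
 [0.4208 0.2529 0.01  ]]
centre [0.5072 0.3553] yaw 2.331059734847093 2.042672798547062 size 0.17905614364026676 0.19757829222618173
pad [[0.4665 0.3541 0.006 ]]
centre [0.5052 0.3532] yaw 2.493194841995677 2.0852895454496516 size 0.17949340351116375 0.20057614192627368
centre [ 0.4767 -0.3649] yaw 6.8342070585243935 5.97889736190192 size 0.18017071195960088 0.14686863224204333
[[0.5572 0.385  0.214 ]
 [0.5571 0.3252 0.214 ]]
```

```bash
python3 -m handwheel '[{"gripper":0,"tx":0.03,"ty":0.0165,"tz":0.001,"ax":-2.1,"ay":0,"az":0},{"gripper":0,"tx":0.045,"ty":0.0165,"tz":0.001,"ax":0,"ay":0,"az":0},{"gripper":0,"tx":0.04,"ty":0,"tz":0,"ax":0,"ay":0,"az":0},{"gripper":0,"tx":0.02,"ty":0,"tz":0,"ax":0,"ay":0,"az":0},{"gripper":0,"tx":0,"ty":0,"tz":0,"ax":0,"ay":0,"az":0}]'
python3 - <<'E'
from h import *
plan([.5585,.3575,.030],2.15)
snap("w4"); snap("t4","top")
E
```

```text
clock: 7.72
ee_pos: [0.558, 0.3561, 0.0592]
orientation: [[-0.004, -0.036, 0.999], [-0.003, 0.999, 0.036], [-1.0, -0.003, -0.004]]
contact_force: [-0.1, 0.5, 0.3]
gripper_width: 0.0145
clk 7.72 pos [0.558  0.3561 0.0592] zang 2.04 q6 29.5 F [-0.1  0.5  0.3] w 0.0145
shift t[mm] [29.2  1.5  0.7] len 29.3 ax -0.1
```

View pics/w4.png

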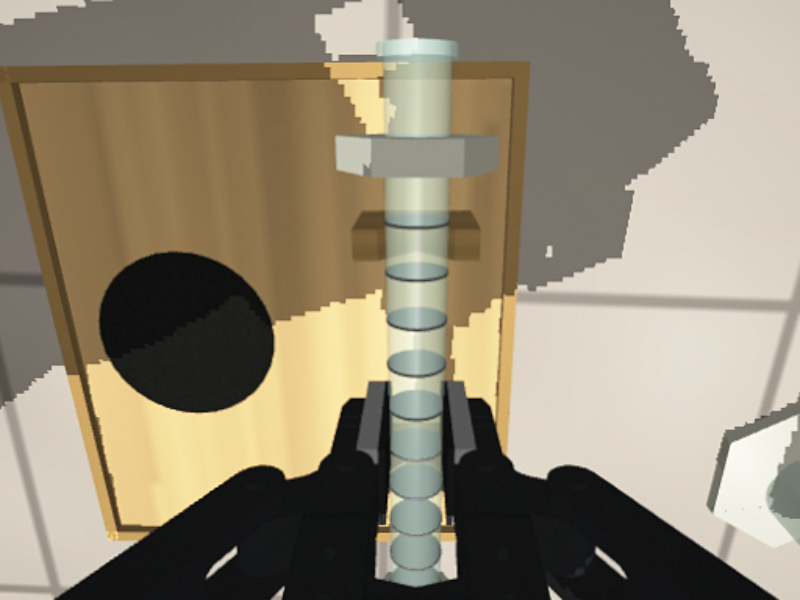

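```bash
python3 -m handwheel '[{"gripper":0,"tx":0.012,"ty":0.0015,"tz":0.0005,"ax":0,"ay":0,"az":0},{"gripper":0,"tx":0.01,"ty":0,"tz":0,"ax":0,"ay":0,"az":0},{"gripper":0,"tx":0.007,"ty":0,"tz":0,"ax":0,"ay":0,"az":0},{"gripper":0,"tx":0,"ty":0,"tz":0,"ax":0,"ay":0,"az":0},{"gripper":0,"tx":0,"ty":0,"tz":0,"ax":0,"ay":0,"az":0}]'
python3 -m handwheel '[{"gripper":0.6,"tx":0,"ty":0,"tz":0,"ax":0,"ay":0,"az":0},{"gripper":0.6,"tx":0,"ty":0,"tz":0,"ax":0,"ay":0,"az":0},{"gripper":0.6,"tx":0,"ty":0,"tz":0,"ax":0,"ay":0,"az":0},{"gripper":0.6,"tx":0,"ty":0,"tz":0,"ax":0,"ay":0,"az":0},{"gripper":0.6,"tx":-0.03,"ty":0,"tz":0,"ax":0,"ay":0,"az":0},{"gripper":0.6,"tx":-0.06,"ty":0,"tz":0,"ax":0,"ay":0,"az":0},{"gripper":1,"tx":-0.06,"ty":0,"tz":0,"ax":0,"ay":0,"az":0},{"gripper":1,"tx":0,"ty":0,"tz":0,"ax":0,"ay":0,"az":0}]'
python3 - <<'E'
from h import *
plan([.4484,-.1321,.10],0)
f,m=snap("w5")
C=p2w(m,[[0,0]],0)
E
```

```text
clock: 8.45
ee_pos: [0.5592, 0.3597, 0.0324]
orientation: [[0.0, -0.037, 0.999], [0.0, 0.999, 0.037], [-1.0, 0.0, 0.0]]
contact_force: [0.2, -0.9, -1.0]
gripper_width: 0.0148
clock: 9.45
ee_pos: [0.5617, 0.3611, 0.1888]
orientation: [[0.011, -0.037, 0.999], [0.007, 0.999, 0.037], [-1.0, 0.006, 0.011]]
contact_force: [-1.0, -0.7, 0.8]
gripper_width: 0.0842
clk 9.45 pos [0.5617 0.3611 0.1888] zang 2.12 q6 29.6 F [-1.  -0.7  0.8] w 0.0842
shift t[mm] [  84.4 -489.2 -132.5] len 513.8 ax 2.1
```

View pics/w5.png

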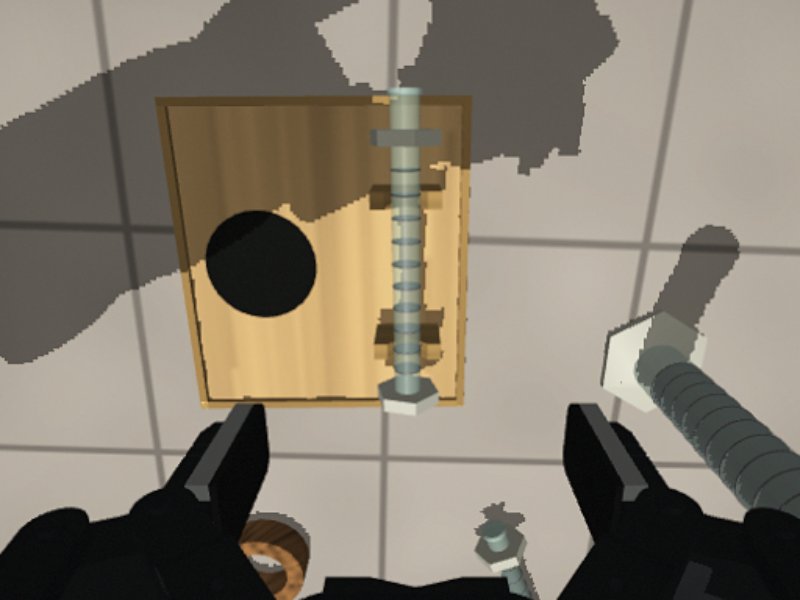

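```bash
python3 - <<'E'
from h import *
f,m=load("w2");k=512/800
def cork(f,m,roi,z=.024):
    hsv=cv2.cvtColor(f,cv2.COLOR_RGB2HSV)
    c0,c1,r0,r1=roi
    M=np.zeros(f.shape[:2],np.uint8);M[r0:r1,c0:c1]=((hsv[...,1]>70)&(f[...,0]>75))[r0:r1,c0:c1]
    cn=max(cv2.findContours(M,cv2.RETR_EXTERNAL,cv2.CHAIN_APPROX_NONE)[0],key=len).reshape(-1,2)
    w=p2w(m,cn,z)[:,:2]*1000
    print(cv2.fitEllipse(w.astype(np.float32)),len(cn))
cork(f,m,(40,115,155,220))
b=f[:,:,::-1][10:220,20:140];cv2.imwrite("pics/w2d.png",cv2.resize(b,None,fx=2.7,fy=2.7,interpolation=cv2.INTER_CUBIC))
f,m=load("w5")
C=p2w(m,np.array([[155,97.5],[471,97],[464,405],[203,405.5]])*k,.010);tray(C,.18,.2)
print("pad",p2w(m,np.array([[261,264]])*k,.006))
E
```

```text
((449.05316162109375, -133.16592407226562), (43.725807189941406, 43.994422912597656), 25.44675064086914) 123
centre [0.5045 0.3547] yaw 2.014496338657066 2.545010626927455 size 0.17739712885767153 0.19616692278233627
pad [[0.4644 0.3535 0.006 ]]
```

View pics/w2d.png

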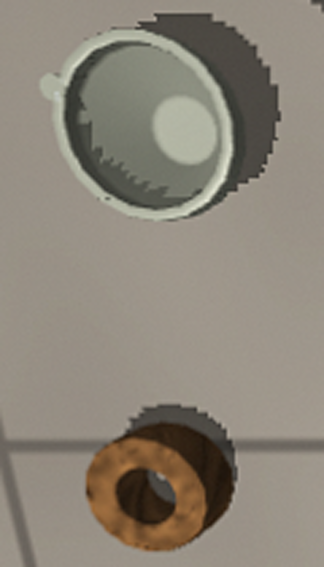

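```bash
python3 -m handwheel '[{"gripper":1,"tx":0,"ty":-0.03,"tz":-0.01,"ax":0,"ay":0,"az":0},{"gripper":1,"tx":0,"ty":-0.05,"tz":-0.013,"ax":0,"ay":0,"az":0},{"gripper":1,"tx":0,"ty":-0.05,"tz":-0.013,"ax":0,"ay":0,"az":0},{"gripper":1,"tx":0,"ty":-0.05,"tz":-0.013,"ax":0,"ay":0,"az":0},{"gripper":1,"tx":0.01,"ty":-0.05,"tz":-0.013,"ax":0,"ay":0,"az":0},{"gripper":1,"tx":0.01,"ty":-0.05,"tz":-0.013,"ax":0,"ay":0,"az":0},{"gripper":1,"tx":0.01,"ty":-0.05,"tz":-0.013,"ax":0,"ay":0,"az":0},{"gripper":1,"tx":0.02,"ty":-0.05,"tz":-0.013,"ax":0,"ay":0,"az":0},{"gripper":1,"tx":0.02,"ty":-0.05,"tz":-0.013,"ax":0,"ay":0,"az":0},{"gripper":1,"tx":0.02,"ty":-0.039,"tz":-0.013,"ax":0,"ay":0,"az":0},{"gripper":1,"tx":0,"ty":-0.02,"tz":-0.004,"ax":0,"ay":0,"az":0},{"gripper":1,"tx":0,"ty":0,"tz":0,"ax":0,"ay":0,"az":0}]'
python3 - <<'E'
from h import *
plan([.449,-.1327,.002],2)
snap("w6")
E
```

```text
clock: 11.0
ee_pos: [0.4449, -0.1347, 0.0909]
orientation: [[-0.003, -0.034, 0.999], [0.001, 0.999, 0.034], [-1.0, 0.001, -0.003]]
contact_force: [0.5, 0.0, 0.3]
gripper_width: 0.0854
clk 11.0 pos [ 0.4449 -0.1347  0.0909] zang 1.97 q6 -20.2 F [0.5 0.  0.3] w 0.0854
shift t[mm] [88.9  1.7  4.4] len 89.0 ax -0.0
```

View pics/w6.png

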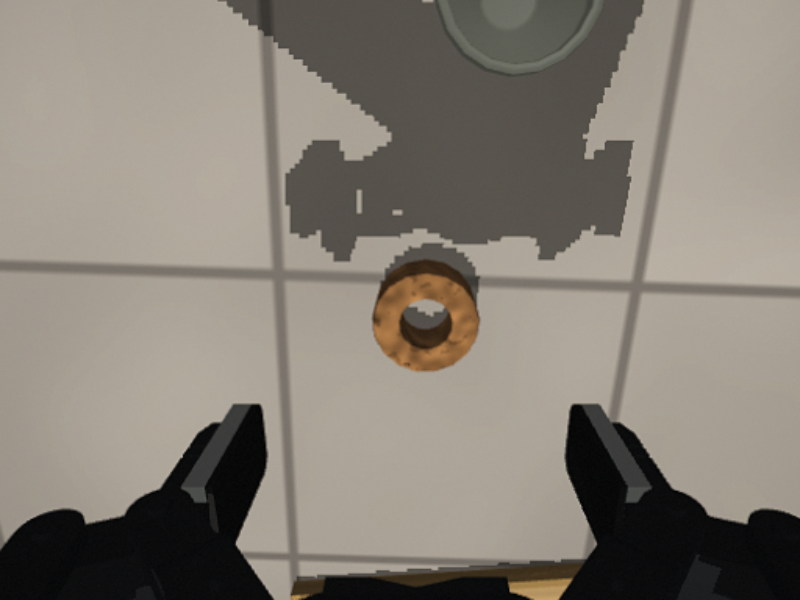

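```bash
python3 -m handwheel '[{"gripper":1,"tx":0.02,"ty":0.0017,"tz":0.0044,"ax":0,"ay":0,"az":0},{"gripper":1,"tx":0.03,"ty":0,"tz":0,"ax":0,"ay":0,"az":0},{"gripper":1,"tx":0.025,"ty":0,"tz":0,"ax":0,"ay":0,"az":0},{"gripper":1,"tx":0.013,"ty":0,"tz":0,"ax":0,"ay":0,"az":0},{"gripper":0,"tx":0,"ty":0,"tz":0,"ax":0,"ay":0,"az":0},{"gripper":0,"tx":0,"ty":0,"tz":0,"ax":0,"ay":0,"az":0},{"gripper":0,"tx":0,"ty":0,"tz":0,"ax":0,"ay":0,"az":0},{"gripper":0,"tx":0,"ty":0,"tz":0,"ax":0,"ay":0,"az":0},{"gripper":0,"tx":0,"ty":0,"tz":0,"ax":0,"ay":0,"az":0}]' 25
python3 -m handwheel '[{"gripper":0,"tx":-0.02,"ty":0,"tz":0,"ax":0,"ay":0,"az":0},{"gripper":0,"tx":-0.05,"ty":0,"tz":0,"ax":0,"ay":0,"az":0},{"gripper":0,"tx":-0.05,"ty":0,"tz":0,"ax":0,"ay":0,"az":0},{"gripper":0,"tx":-0.03,"ty":0,"tz":0,"ax":0,"ay":0,"az":0},{"gripper":0,"tx":0,"ty":0,"tz":0,"ax":0,"ay":0,"az":0}]' 25
python3 - <<'E'
from h import *
plan([.4655,.3545,.015],2.15)
snap("w7")
E
```

```text
clock: 12.18
ee_pos: [0.4514, -0.1322, 0.0053]
orientation: [[0.002, -0.037, 0.999], [-0.0, 0.999, 0.037], [-1.0, -0.0, 0.002]]
contact_force: [-1.1, 1.9, 6.9]
gripper_width: 0.0451
clock: 12.8
ee_pos: [0.4521, -0.1328, 0.1568]
orientation: [[0.006, -0.037, 0.999], [-0.002, 0.999, 0.037], [-1.0, -0.002, 0.006]]
contact_force: [0.2, -0.4, -0.2]
gripper_width: 0.045
clk 12.8 pos [ 0.4521 -0.1328  0.1568] zang 2.12 q6 -19.9 F [ 0.2 -0.4 -0.2] w 0.045
shift t[mm] [140.8 486.8  30.6] len 507.7 ax -0.0
```

View pics/w7.png

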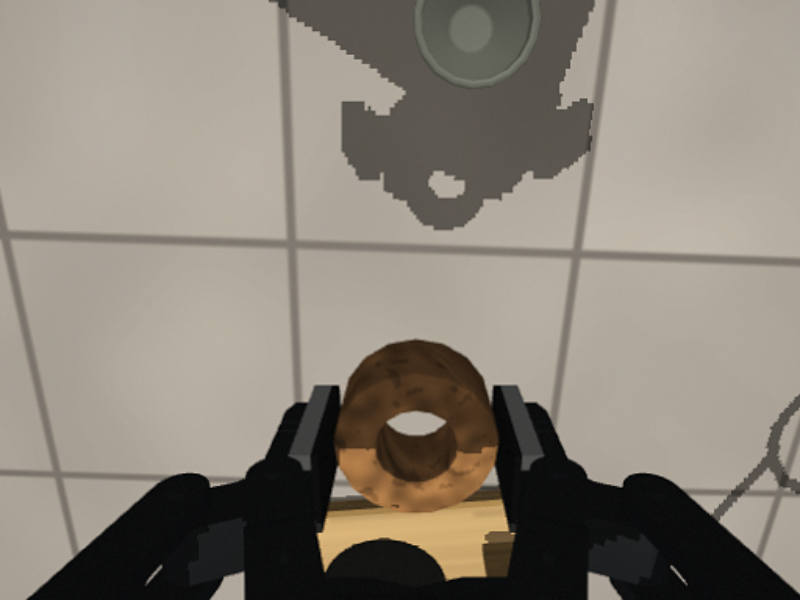

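```bash
python3 -m handwheel '[{"gripper":0,"tx":0,"ty":0.03,"tz":0.003,"ax":0,"ay":0,"az":0},{"gripper":0,"tx":0,"ty":0.05,"tz":0.003,"ax":0,"ay":0,"az":0},{"gripper":0,"tx":0,"ty":0.05,"tz":0.003,"ax":0,"ay":0,"az":0},{"gripper":0,"tx":0,"ty":0.05,"tz":0.003,"ax":0,"ay":0,"az":0},{"gripper":0,"tx":0,"ty":0.05,"tz":0.003,"ax":0,"ay":0,"az":0},{"gripper":0,"tx":0,"ty":0.05,"tz":0.003,"ax":0,"ay":0,"az":0},{"gripper":0,"tx":0.01,"ty":0.05,"tz":0.003,"ax":0,"ay":0,"az":0},{"gripper":0,"tx":0.01,"ty":0.05,"tz":0.003,"ax":0,"ay":0,"az":0},{"gripper":0,"tx":0.02,"ty":0.05,"tz":0.003,"ax":0,"ay":0,"az":0},{"gripper":0,"tx":0.02,"ty":0.037,"tz":0.003,"ax":0,"ay":0,"az":0},{"gripper":0,"tx":0.02,"ty":0.02,"tz":0.001,"ax":0,"ay":0,"az":0},{"gripper":0,"tx":0,"ty":0,"tz":0,"ax":0,"ay":0,"az":0}]'
python3 -m handwheel '[{"gripper":0,"tx":0,"ty":0,"tz":0,"ax":0,"ay":0,"az":0}]'
python3 - <<'E'
from h import *
plan([.466,.3545,.0125],2.15)
snap("w8")
E
```

```text
clock: 14.35
ee_pos: [0.4616, 0.3554, 0.0708]
orientation: [[-0.005, -0.039, 0.999], [-0.004, 0.999, 0.039], [-1.0, -0.004, -0.006]]
contact_force: [-0.4, 0.1, -0.4]
gripper_width: 0.0451
clock: 14.48
ee_pos: [0.4632, 0.3547, 0.0737]
orientation: [[-0.001, -0.037, 0.999], [-0.001, 0.999, 0.037], [-1.0, -0.001, -0.001]]
contact_force: [0.0, -0.5, -0.8]
gripper_width: 0.0453
clk 14.47 pos [0.4632 0.3547 0.0737] zang 2.12 q6 34.2 F [ 0.  -0.5 -0.8] w 0.0453
shift t[mm] [61.2 -0.2  2.9] len 61.2 ax -0.0
```

View pics/w8.png

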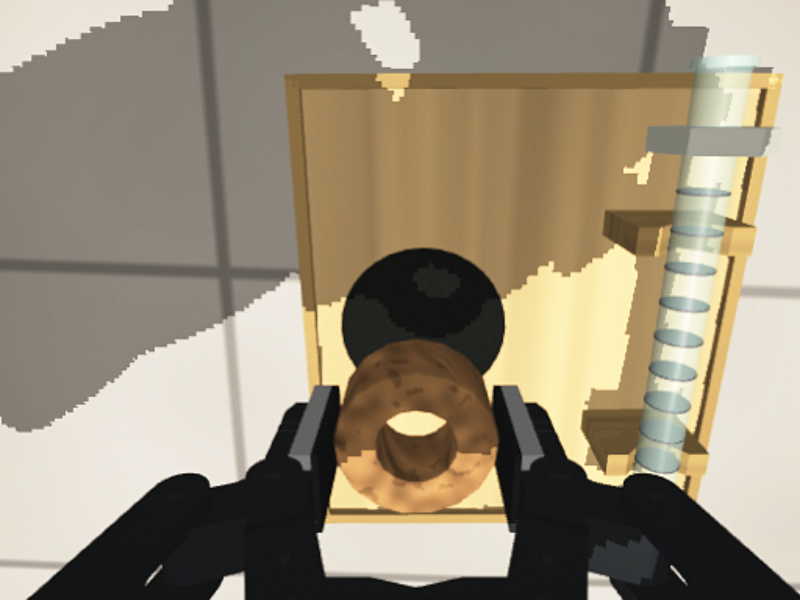

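```bash
python3 - <<'E'
from h import *
f,m=load("w8");k=512/800
from scipy.optimize import least_squares
def circ(px,z,r):
    w=p2w(m,np.array(px)*k,z)[:,:2]
    s=least_squares(lambda c:np.hypot(*(w-c).T)-r,w.mean(0));return s.x,s.fun*1000
M=(f.max(2)<60).astype(np.uint8);M[:, :215]=0;M[:,325:]=0;M[:150]=0;M[235:]=0
ys,xs=np.nonzero(M);P=[]
for r in range(158,215,4):
    c=np.nonzero(M[r])[0]
    if len(c): P+= [(c.min()/k,r/k)]+([(c.max()/k,r/k)] if True else [])
print(circ(P,.006,.035))
print(circ([(336,440),(498,440),(417,512),(355,492),(478,492)],.0737-.0053+.024,.023), robot.sense()["ee_pos"])
E
```

```text
(array([0.4665, 0.3527]), array([ 0.3401,  0.2979,  0.0618,  0.0116, -0.0435, -0.0917,  0.0437,
        0.0041,  0.1489,  0.1231,  0.129 ,  0.1207, -0.1285, -0.1166,
       -0.1135, -0.0791, -0.4401, -0.3817, -0.5263, -0.4428, -0.3643,
       -0.9086, -0.6153, -0.48  , -0.6289, -0.468 , -1.0692, -0.8836]))
(array([0.4638, 0.3536]), array([-0.8251, -0.7306, -0.5534,  0.3816,  0.2595])) [0.4636 0.3547 0.0743]
```

```bash
python3 -m handwheel '[{"gripper":0,"tx":0.02,"ty":-0.0008,"tz":0.003,"ax":0,"ay":0,"az":0},{"gripper":0,"tx":0.02,"ty":0,"tz":0,"ax":0,"ay":0,"az":0},{"gripper":0,"tx":0.012,"ty":0,"tz":0,"ax":0,"ay":0,"az":0},{"gripper":0,"tx":0.009,"ty":0,"tz":0,"ax":0,"ay":0,"az":0},{"gripper":0,"tx":0,"ty":0,"tz":0,"ax":0,"ay":0,"az":0},{"gripper":0,"tx":0,"ty":0,"tz":0,"ax":0,"ay":0,"az":0}]'
python3 -m handwheel '[{"gripper":0.75,"tx":0,"ty":0,"tz":0,"ax":0,"ay":0,"az":0},{"gripper":0.75,"tx":0,"ty":0,"tz":0,"ax":0,"ay":0,"az":0},{"gripper":0.75,"tx":0,"ty":0,"tz":0,"ax":0,"ay":0,"az":0},{"gripper":0.75,"tx":-0.02,"ty":0,"tz":0,"ax":0,"ay":0,"az":0},{"gripper":0.75,"tx":-0.05,"ty":0,"tz":0,"ax":0,"ay":0,"az":0},{"gripper":1,"tx":-0.06,"ty":0,"tz":0,"ax":0,"ay":0,"az":0},{"gripper":1,"tx":-0.04,"ty":0,"tz":0,"ax":0,"ay":0,"az":0},{"gripper":1,"tx":0,"ty":0,"tz":0,"ax":0,"ay":0,"az":0}]'
python3 - <<'E'
from h import *
plan([.653,.0985,.2],0)
snap("w9")
f,m=load("w2")
E
```

```text
clock: 15.28
ee_pos: [0.467, 0.3552, 0.0139]
orientation: [[0.001, -0.037, 0.999], [0.001, 0.999, 0.037], [-1.0, 0.001, 0.001]]
contact_force: [-0.9, 0.9, 0.5]
gripper_width: 0.0455
clock: 16.27
ee_pos: [0.4682, 0.3562, 0.1873]
orientation: [[0.007, -0.037, 0.999], [0.005, 0.999, 0.037], [-1.0, 0.005, 0.007]]
contact_force: [1.0, 0.8, 0.6]
gripper_width: 0.0855
clk 16.27 pos [0.4682 0.3562 0.1873] zang 2.13 q6 34.0 F [1.  0.8 0.6] w 0.0855
shift t[mm] [ -12.7 -264.3  175.2] len 317.4 ax 2.1
```

View pics/w9.png

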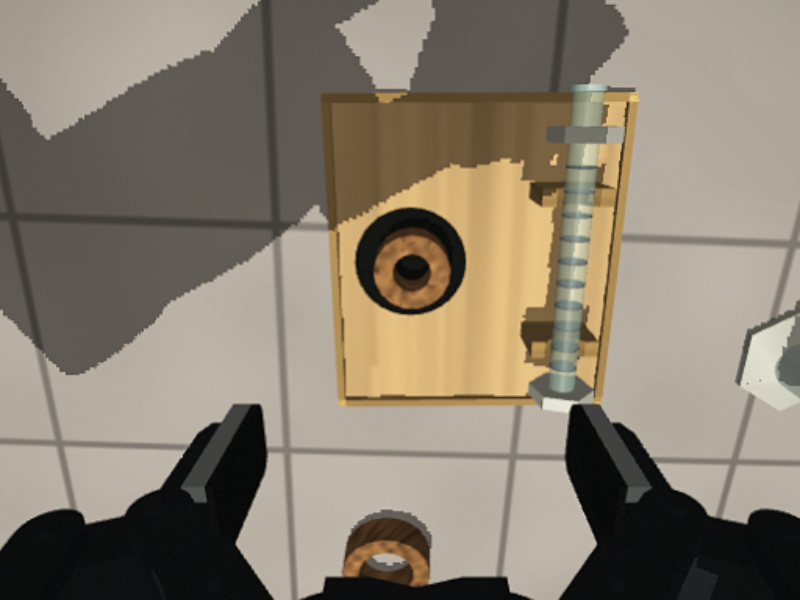

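```bash
cat >> h.py <<'E'
from scipy.optimize import least_squares
def circ(m,px,z,r):
    w=p2w(m,np.array(px)*512/800,z)[:,:2]
    s=least_squares(lambda c:np.hypot(*(w-c).T)-r,w.mean(0));return s.x,np.abs(s.fun*1000).max()
def corkring(f,m,roi,z,r):
    hsv=cv2.cvtColor(f,cv2.COLOR_RGB2HSV);c0,c1,r0,r1=roi
    M=np.zeros(f.shape[:2],np.uint8);M[r0:r1,c0:c1]=((hsv[...,1]>120)&(f[...,0]>105))[r0:r1,c0:c1]
    cn=max(cv2.findContours(M,cv2.RETR_EXTERNAL,cv2.CHAIN_APPROX_NONE)[0],key=len).reshape(-1,2)
    w=p2w(m,cn,z)[:,:2]
    s=least_squares(lambda c:np.hypot(*(w-c[:2]).T)-c[2],[*w.mean(0),r],loss="soft_l1",f_scale=.001);return s.x
E
python3 - <<'E'
from h import *
f,m=load("w9")
print("pad",circ(m,[(356,261),(465,261),(411,208),(375,225),(448,225)],.006,.035))
print("ring",circ(m,[(373,270),(451,267),(412,313),(412,229)],.030,.023))
b=f[:,:,::-1][125:210,215:310];cv2.imwrite("pics/w9c.png",cv2.resize(b,None,fx=6,fy=6,interpolation=cv2.INTER_CUBIC))
E
```

```text
pad (array([0.4646, 0.3504]), np.float64(1.3454683285996638))
ring (array([0.4654, 0.3534]), np.float64(2.4144670525262124))
```

View pics/w9c.png

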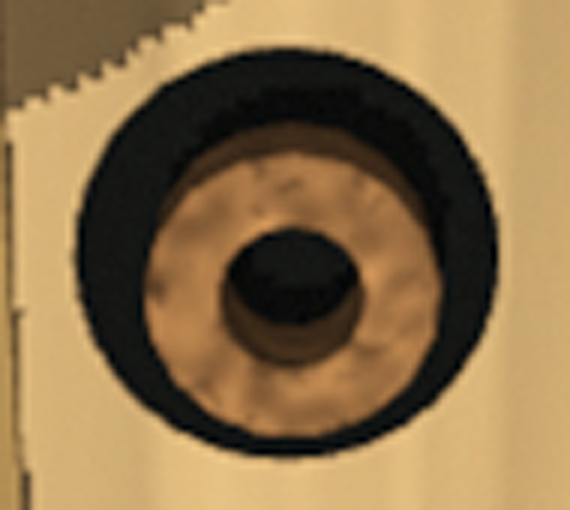

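```bash
python3 - <<'E'
from h import *
f,m=load("w9")
q=lambda L:[((215+(x-2.5)/6)/.64,(125+(y-2.5)/6)/.64) for x,y in L]
print("pad",circ(m,q([(77,250),(497,250),(287,48),(287,457)]),.006,.035))
print("ring",circ(m,q([(145,290),(441,290),(292,150),(292,437)]),.030,.023))
print("hole",circ(m,q([(220,297),(364,297),(292,228),(292,366)]),.030,.011))
E
```

```text
pad (array([0.464 , 0.3528]), np.float64(0.8532386821943836))
ring (array([0.4651, 0.3535]), np.float64(0.5854245709478352))
hole (array([0.4649, 0.3534]), np.float64(0.13131243210369112))
```

```bash
python3 -m handwheel '[{"gripper":1,"tx":0,"ty":-0.034,"tz":0.02,"ax":0,"ay":0,"az":0},{"gripper":1,"tx":0,"ty":-0.05,"tz":0.035,"ax":0,"ay":0,"az":0},{"gripper":1,"tx":0,"ty":-0.05,"tz":0.035,"ax":0,"ay":0,"az":0},{"gripper":1,"tx":0,"ty":-0.05,"tz":0.035,"ax":0,"ay":0,"az":0},{"gripper":1,"tx":0,"ty":-0.05,"tz":0.03,"ax":0,"ay":0,"az":0},{"gripper":1,"tx":0,"ty":-0.03,"tz":0.02,"ax":0,"ay":0,"az":0},{"gripper":1,"tx":0,"ty":0,"tz":0,"ax":-10,"ay":0,"az":0},{"gripper":1,"tx":0,"ty":0,"tz":0,"ax":-10,"ay":0,"az":0},{"gripper":1,"tx":0,"ty":0,"tz":0,"ax":0,"ay":0,"az":0},{"gripper":1,"tx":0,"ty":0,"tz":0,"ax":0,"ay":0,"az":0}]'
python3 - <<'E'
from h import *
plan([.653,.0985,.2],22.8)
f,m=snap("w10")
b=f[:,:,::-1][20:270,170:370];cv2.imwrite("pics/w10c.png",cv2.resize(b,None,fx=2.4,fy=2.4,interpolation=cv2.INTER_CUBIC))
E
```

```text
clock: 17.58
ee_pos: [0.6507, 0.0977, 0.1821]
orientation: [[-0.002, -0.375, 0.927], [-0.0, 0.927, 0.375], [-1.0, 0.0, -0.002]]
contact_force: [-0.0, -0.1, 0.2]
gripper_width: 0.0851
clk 17.57 pos [0.6507 0.0977 0.1821] zang 22.0 q6 -14.5 F [-0.  -0.1  0.2] w 0.0851
shift t[mm] [-17.9  -0.1   2.4] len 18.1 ax -0.8
```

View pics/w10c.png

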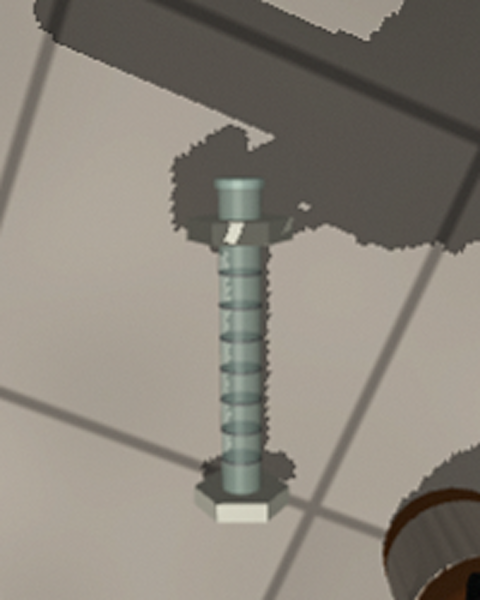

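```bash
python3 - <<'E'
from h import *
f,m=load("w10")
q=lambda L:np.array([(170+(x-.7)/2.4,20+(y-.7)/2.4) for x,y in L])
a=p2w(m,q([(242,246),(242,505),(242,521)]),.034);print(a,np.linalg.norm(a[0]-a[1]))
b=p2w(m,q([(241.5,275),(242,450)]),.025);print(b,np.degrees(np.arctan2(*(b[1]-b[0])[1::-1]))+90)
mid=(a[0]+a[1])/2;print(mid)
plan([mid[0],mid[1],.0065],22)
E
```

```text
[[0.6373 0.1414 0.034 ]
 [0.6752 0.0482 0.034 ]
 [0.6779 0.0417 0.034 ]] 0.10062404560907905
[[0.6416 0.1304 0.025 ]
 [0.6679 0.0664 0.025 ]] 22.333104970605334
[0.6562 0.0948 0.034 ]
clk 17.62 pos [0.6508 0.0978 0.1825] zang 22.03 q6 -14.5 F [-0.6  0.2  0.8] w 0.0851
shift t[mm] [176.   -4.8   4.2] len 176.1 ax 0.0
```

```bash
python3 -m handwheel '[{"gripper":1,"tx":0.03,"ty":-0.0048,"tz":0.004,"ax":-0.3,"ay":0,"az":0},{"gripper":1,"tx":0.05,"ty":0,"tz":0,"ax":0,"ay":0,"az":0},{"gripper":1,"tx":0.05,"ty":0,"tz":0,"ax":0,"ay":0,"az":0},{"gripper":1,"tx":0.03,"ty":0,"tz":0,"ax":0,"ay":0,"az":0},{"gripper":1,"tx":0.016,"ty":0,"tz":0,"ax":0,"ay":0,"az":0},{"gripper":0,"tx":0,"ty":0,"tz":0,"ax":0,"ay":0,"az":0},{"gripper":0,"tx":0,"ty":0,"tz":0,"ax":0,"ay":0,"az":0},{"gripper":0,"tx":0,"ty":0,"tz":0,"ax":0,"ay":0,"az":0},{"gripper":0,"tx":0,"ty":0,"tz":0,"ax":0,"ay":0,"az":0},{"gripper":0,"tx":0,"ty":0,"tz":0,"ax":0,"ay":0,"az":0},{"gripper":0,"tx":0,"ty":0,"tz":0,"ax":0,"ay":0,"az":0}]' 30
python3 -m handwheel '[{"gripper":0,"tx":-0.02,"ty":0,"tz":0,"ax":0,"ay":0,"az":0},{"gripper":0,"tx":-0.05,"ty":0,"tz":0,"ax":0,"ay":0,"az":0},{"gripper":0,"tx":-0.06,"ty":0,"tz":0,"ax":0,"ay":0,"az":0},{"gripper":0,"tx":-0.06,"ty":0,"tz":0,"ax":0,"ay":0,"az":0},{"gripper":0,"tx":0,"ty":0,"tz":0,"ax":0,"ay":0,"az":0},{"gripper":0,"tx":0,"ty":0,"tz":0,"ax":0,"ay":0,"az":0}]'
python3 - <<'E'
from h import *
c=np.array([.478,-.365]);a=np.radians(6.8);t=c+.052*np.array([np.cos(a),np.sin(a)]);print(t)
plan([t[0],t[1],.18],6.8)
snap("w11")
E
```

```text
clock: 19.0
ee_pos: [0.6574, 0.0948, 0.0085]
orientation: [[0.002, -0.381, 0.924], [0.0, 0.924, 0.381], [-1.0, -0.001, 0.002]]
contact_force: [-0.7, 0.4, 5.7]
gripper_width: 0.0146
clock: 19.75
ee_pos: [0.656, 0.0946, 0.1964]
orientation: [[-0.002, -0.381, 0.924], [-0.0, 0.924, 0.381], [-1.0, 0.0, -0.002]]
contact_force: [-0.9, -0.2, -1.0]
gripper_width: 0.0146
[ 0.5296 -0.3588]
clk 19.75 pos [0.656  0.0946 0.1964] zang 22.42 q6 -15.2 F [-0.9 -0.2 -1. ] w 0.0146
shift t[mm] [  16.7 -371.  -289.8] len 471.0 ax 15.6
```

View pics/w11.png

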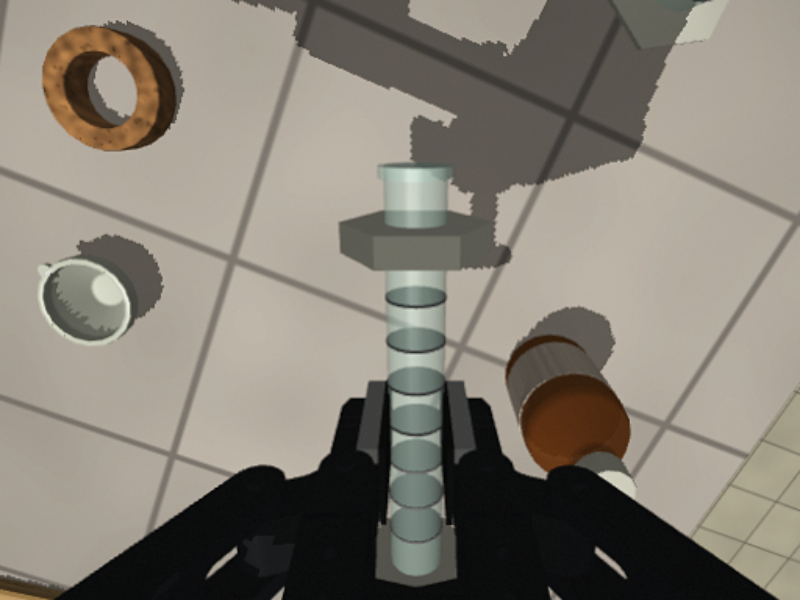

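```bash
python3 -m handwheel '[{"gripper":0,"tx":0,"ty":-0.021,"tz":-0.02,"ax":0,"ay":0,"az":0},{"gripper":0,"tx":0,"ty":-0.04,"tz":-0.03,"ax":0,"ay":0,"az":0},{"gripper":0,"tx":0,"ty":-0.04,"tz":-0.032,"ax":0,"ay":0,"az":0},{"gripper":0,"tx":0,"ty":-0.04,"tz":-0.032,"ax":0,"ay":0,"az":0},{"gripper":0,"tx":0,"ty":-0.04,"tz":-0.032,"ax":0,"ay":0,"az":0},{"gripper":0,"tx":0,"ty":-0.04,"tz":-0.032,"ax":0,"ay":0,"az":0},{"gripper":0,"tx":0,"ty":-0.04,"tz":-0.032,"ax":0,"ay":0,"az":0},{"gripper":0,"tx":0,"ty":-0.04,"tz":-0.03,"ax":0,"ay":0,"az":0},{"gripper":0,"tx":0,"ty":-0.04,"tz":-0.03,"ax":0,"ay":0,"az":0},{"gripper":0,"tx":0,"ty":-0.03,"tz":-0.02,"ax":0,"ay":0,"az":0},{"gripper":0,"tx":0,"ty":0,"tz":0,"ax":7.8,"ay":0,"az":0},{"gripper":0,"tx":0,"ty":0,"tz":0,"ax":7.8,"ay":0,"az":0}]'
python3 -m handwheel '[{"gripper":0,"tx":0,"ty":0,"tz":0,"ax":0,"ay":0,"az":0},{"gripper":0,"tx":0,"ty":0,"tz":0,"ax":0,"ay":0,"az":0}]'
python3 - <<'E'
from h import *
plan([.5296,-.3588,.05],6.8)
snap("w12")
E
```

```text
clock: 21.3
ee_pos: [0.5289, -0.3589, 0.1943]
orientation: [[-0.004, -0.113, 0.994], [0.003, 0.994, 0.113], [-1.0, 0.004, -0.004]]
contact_force: [0.2, 0.7, -1.8]
gripper_width: 0.0146
clock: 21.55
ee_pos: [0.5299, -0.3585, 0.196]
orientation: [[-0.002, -0.121, 0.993], [0.001, 0.993, 0.121], [-1.0, 0.002, -0.002]]
contact_force: [1.0, -0.0, 0.2]
gripper_width: 0.0145
clk 21.55 pos [ 0.5299 -0.3585  0.196 ] zang 6.94 q6 -42.1 F [ 1.  -0.   0.2] w 0.0145
shift t[mm] [146.   -0.5  -0. ] len 146.0 ax 0.1
```

View pics/w12.png

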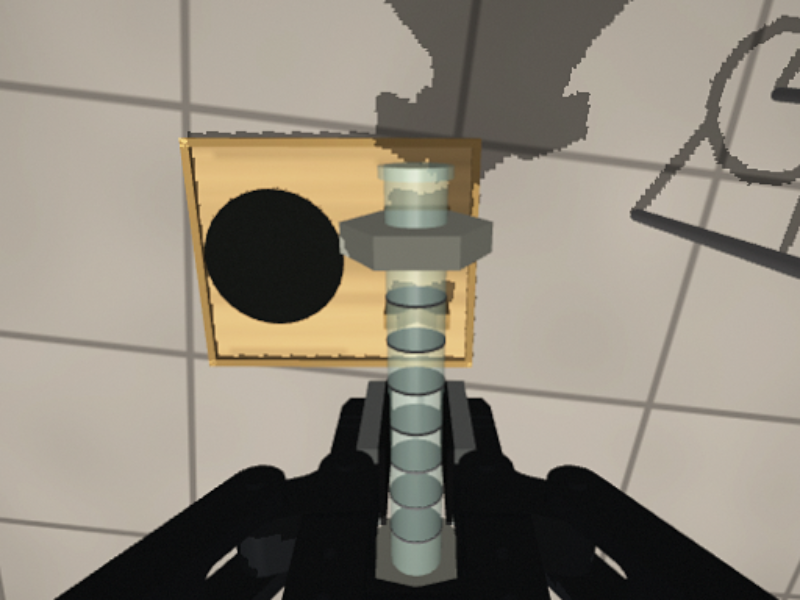

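```bash
python3 - <<'E'
from h import *
f,m=load("w12");k=.64
C=p2w(m,np.array([[180,140],[481,141],[471,365],[211,366]])*k,.010);tray(C,.18,.15)
print("pad",circ(m,[(204.5,255),(344.5,255),(274,188),(278,323)],.006,.045))
E
```

```text
centre [ 0.4795 -0.3682] yaw 6.849535587744465 6.627540045581614 size 0.17884351572922136 0.1480998795008565
pad (array([ 0.4396, -0.3723]), np.float64(0.3339893273245978))
```

```bash
python3 -m handwheel '[{"gripper":0,"tx":0.03,"ty":0,"tz":0,"ax":0,"ay":0,"az":0},{"gripper":0,"tx":0.05,"ty":0,"tz":0,"ax":0,"ay":0,"az":0},{"gripper":0,"tx":0.04,"ty":0,"tz":0,"ax":0,"ay":0,"az":0},{"gripper":0,"tx":0.015,"ty":0,"tz":0,"ax":0,"ay":0,"az":0},{"gripper":0,"tx":0,"ty":0,"tz":0,"ax":0,"ay":0,"az":0},{"gripper":0,"tx":0,"ty":0,"tz":0,"ax":0,"ay":0,"az":0}]'
python3 - <<'E'
from h import *
plan([.5296,-.3588,.03],6.8)
snap("w13")
E
```

```text
clock: 22.35
ee_pos: [0.5314, -0.3596, 0.0642]
orientation: [[0.003, -0.119, 0.993], [-0.002, 0.993, 0.119], [-1.0, -0.002, 0.003]]
contact_force: [0.3, -0.8, -1.8]
gripper_width: 0.0148
clk 22.35 pos [ 0.5314 -0.3596  0.0642] zang 6.85 q6 -42.0 F [ 0.3 -0.8 -1.8] w 0.0148
shift t[mm] [34.2  1.1 -1.8] len 34.3 ax 0.0
```

View pics/w13.png

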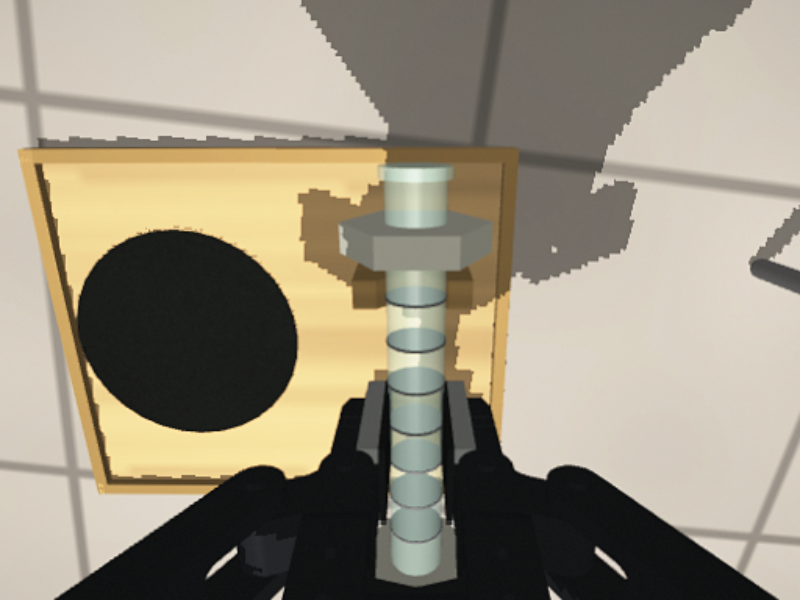

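```bash
python3 -m handwheel '[{"gripper":0,"tx":0.012,"ty":-0.0025,"tz":-0.0005,"ax":0,"ay":0,"az":0},{"gripper":0,"tx":0.01,"ty":0,"tz":0,"ax":0,"ay":0,"az":0},{"gripper":0,"tx":0.0095,"ty":0,"tz":0,"ax":0,"ay":0,"az":0},{"gripper":0,"tx":0,"ty":0,"tz":0,"ax":0,"ay":0,"az":0},{"gripper":0,"tx":0,"ty":0,"tz":0,"ax":0,"ay":0,"az":0}]'
python3 -m handwheel '[{"gripper":0.6,"tx":0,"ty":0,"tz":0,"ax":0,"ay":0,"az":0},{"gripper":0.6,"tx":0,"ty":0,"tz":0,"ax":0,"ay":0,"az":0},{"gripper":0.6,"tx":0,"ty":0,"tz":0,"ax":0,"ay":0,"az":0},{"gripper":0.6,"tx":0,"ty":0,"tz":0,"ax":0,"ay":0,"az":0},{"gripper":0.6,"tx":-0.03,"ty":0,"tz":0,"ax":0,"ay":0,"az":0},{"gripper":0.6,"tx":-0.06,"ty":0,"tz":0,"ax":0,"ay":0,"az":0},{"gripper":1,"tx":-0.06,"ty":0,"tz":0,"ax":0,"ay":0,"az":0},{"gripper":1,"tx":0,"ty":0,"tz":0,"ax":0,"ay":0,"az":0}]'
python3 - <<'E'
from h import *
plan([.456,.119,.10],0)
f,m=snap("w14")
E
```

```text
clock: 23.02
ee_pos: [0.5304, -0.3613, 0.0307]
orientation: [[0.001, -0.119, 0.993], [-0.0, 0.993, 0.119], [-1.0, -0.0, 0.001]]
contact_force: [1.5, 0.1, 1.4]
gripper_width: 0.0143
clock: 24.02
ee_pos: [0.5326, -0.3632, 0.1871]
orientation: [[0.01, -0.119, 0.993], [-0.007, 0.993, 0.119], [-1.0, -0.008, 0.009]]
contact_force: [-0.3, -0.0, 0.6]
gripper_width: 0.0844
clk 24.02 pos [ 0.5326 -0.3632  0.1871] zang 6.83 q6 -42.1 F [-0.3 -0.   0.6] w 0.0844
shift t[mm] [ 82.8 488.6 -19.5] len 496.0 ax 6.8
```

View pics/w14.png

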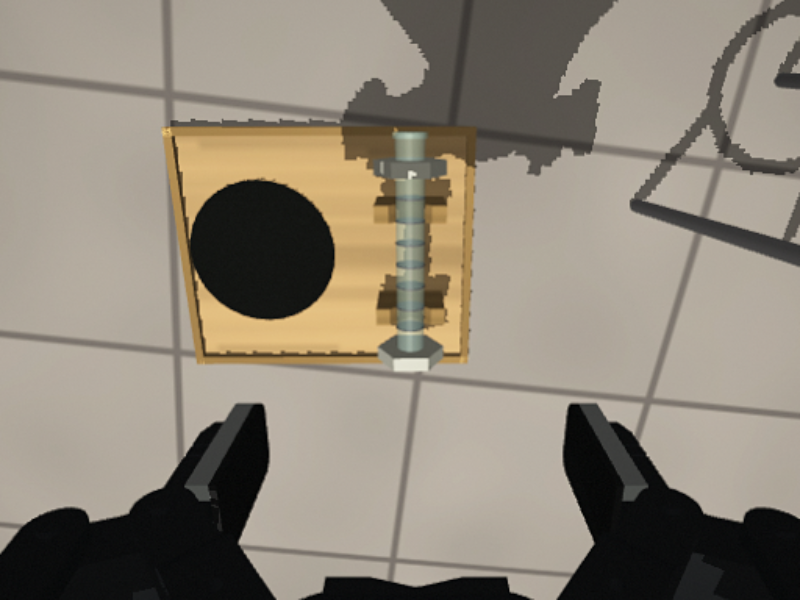

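```bash
python3 -m handwheel '[{"gripper":1,"tx":0,"ty":0.03,"tz":-0.002,"ax":0,"ay":0,"az":0},{"gripper":1,"tx":0,"ty":0.05,"tz":-0.002,"ax":0,"ay":0,"az":0},{"gripper":1,"tx":0,"ty":0.05,"tz":-0.002,"ax":0,"ay":0,"az":0},{"gripper":1,"tx":0,"ty":0.05,"tz":-0.002,"ax":0,"ay":0,"az":0},{"gripper":1,"tx":0,"ty":0.055,"tz":-0.002,"ax":0,"ay":0,"az":0},{"gripper":1,"tx":0,"ty":0.055,"tz":-0.002,"ax":0,"ay":0,"az":0},{"gripper":1,"tx":0,"ty":0.055,"tz":-0.002,"ax":0,"ay":0,"az":0},{"gripper":1,"tx":0,"ty":0.055,"tz":-0.002,"ax":0,"ay":0,"az":0},{"gripper":1,"tx":0,"ty":0.055,"tz":-0.002,"ax":0,"ay":0,"az":0},{"gripper":1,"tx":0,"ty":0.033,"tz":-0.0015,"ax":0,"ay":0,"az":0},{"gripper":1,"tx":0,"ty":0,"tz":0,"ax":10,"ay":0,"az":0},{"gripper":1,"tx":0,"ty":0,"tz":0,"ax":10,"ay":0,"az":0}]'
python3 -m handwheel '[{"gripper":1,"tx":0,"ty":0,"tz":0,"ax":10,"ay":0,"az":0},{"gripper":1,"tx":0,"ty":0,"tz":0,"ax":10,"ay":0,"az":0},{"gripper":1,"tx":0,"ty":0,"tz":0,"ax":10,"ay":0,"az":0},{"gripper":1,"tx":0,"ty":0,"tz":0,"ax":10,"ay":0,"az":0},{"gripper":1,"tx":0,"ty":0,"tz":0,"ax":10,"ay":0,"az":0},{"gripper":1,"tx":0,"ty":0,"tz":0,"ax":10,"ay":0,"az":0},{"gripper":1,"tx":0,"ty":0,"tz":0,"ax":10,"ay":0,"az":0},{"gripper":1,"tx":0,"ty":0,"tz":0,"ax":0,"ay":0,"az":0},{"gripper":1,"tx":0,"ty":0,"tz":0,"ax":0,"ay":0,"az":0}]'
python3 - <<'E'
from h import *
plan([.456,.119,.10],-83.2)
f,m=load("w14");print("padS",circ(m,[(191,248),(335,252),(262,179),(270,319)],.006,.045))
f,m=snap("w15")
E
```

```text
clock: 25.58
ee_pos: [0.4513, 0.1212, 0.1791]
orientation: [[-0.004, 0.232, 0.973], [-0.001, 0.973, -0.232], [-1.0, -0.002, -0.003]]
contact_force: [-0.4, -0.8, 0.7]
gripper_width: 0.0852
clock: 26.7
ee_pos: [0.4521, 0.1207, 0.18]
orientation: [[-0.002, 0.993, 0.121], [-0.001, 0.121, -0.993], [-1.0, -0.002, 0.0]]
contact_force: [0.5, -0.7, 0.2]
gripper_width: 0.0855
clk 26.7 pos [0.4521 0.1207 0.18  ] zang -83.03 q6 96.6 F [ 0.5 -0.7  0.2] w 0.0855
shift t[mm] [80.   3.8  2.1] len 80.1 ax 0.2
padS (array([ 0.4377, -0.3695]), np.float64(0.5593062912453706))
```

View pics/w15.png

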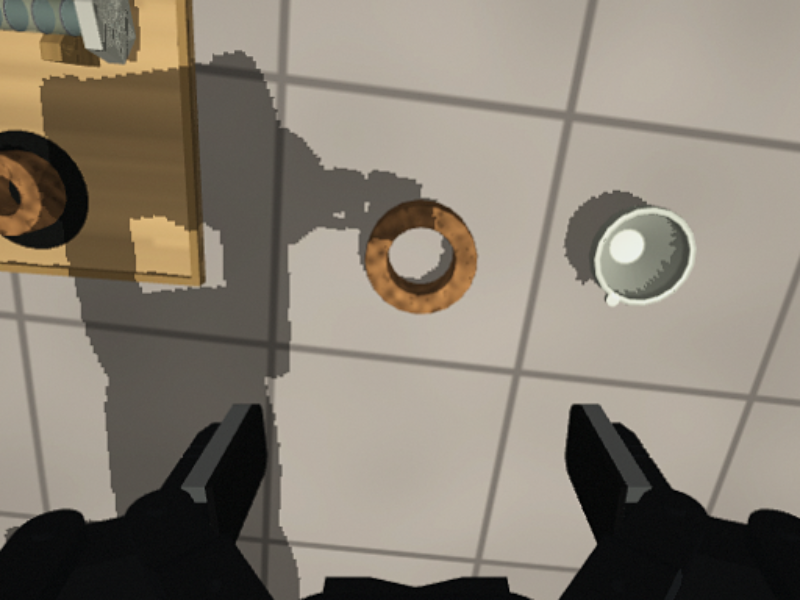

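```bash
python3 - <<'E'
from h import *
f,m=load("w15")
r=circ(m,[(365,257),(477.5,255),(421,199),(420,313.5)],.024,.033);print("ringL",r)
h=circ(m,[(388,256),(454.5,256),(421,226)],.024,.02);print("hole",h)
d=circ(m,[(594,256),(694.5,250),(648,206),(645,304)],.032,.029);print("dish",d)
plan([r[0][0],r[0][1],.001],-83.2)
E
```

```text
ringL (array([0.458 , 0.1184]), np.float64(1.2031824151306214))
hole (array([0.4568, 0.1183]), np.float64(0.5891218730059433))
dish (array([ 0.4759, -0.006 ]), np.float64(0.6309859282059155))
clk 26.75 pos [0.4523 0.1207 0.1802] zang -83.06 q6 96.6 F [ 0.9 -1.1 -0.1] w 0.0855
shift t[mm] [179.2   5.6   2.9] len 179.3 ax 0.1
```

```bash
python3 -m handwheel '[{"gripper":1,"tx":0.03,"ty":0.0046,"tz":0.0024,"ax":0,"ay":0,"az":0},{"gripper":1,"tx":0.05,"ty":0,"tz":0,"ax":0,"ay":0,"az":0},{"gripper":1,"tx":0.05,"ty":0,"tz":0,"ax":0,"ay":0,"az":0},{"gripper":1,"tx":0.03,"ty":0,"tz":0,"ax":0,"ay":0,"az":0},{"gripper":1,"tx":0.018,"ty":0,"tz":0,"ax":0,"ay":0,"az":0},{"gripper":1,"tx":0,"ty":0,"tz":0,"ax":0,"ay":0,"az":0},{"gripper":1,"tx":0,"ty":0,"tz":0,"ax":0,"ay":0,"az":0}]' 25
python3 -m handwheel '[{"gripper":0,"tx":0,"ty":0,"tz":0,"ax":0,"ay":0,"az":0},{"gripper":0,"tx":0,"ty":0,"tz":0,"ax":0,"ay":0,"az":0},{"gripper":0,"tx":0,"ty":0,"tz":0,"ax":0,"ay":0,"az":0},{"gripper":0,"tx":0,"ty":0,"tz":0,"ax":0,"ay":0,"az":0}]'
python3 -m handwheel '[{"gripper":0,"tx":-0.02,"ty":0,"tz":0,"ax":0,"ay":0,"az":0},{"gripper":0,"tx":-0.05,"ty":0,"tz":0,"ax":0,"ay":0,"az":0},{"gripper":0,"tx":-0.05,"ty":0,"tz":0,"ax":0,"ay":0,"az":0},{"gripper":0,"tx":-0.03,"ty":0,"tz":0,"ax":0,"ay":0,"az":0},{"gripper":0,"tx":0,"ty":0,"tz":0,"ax":0,"ay":0,"az":0},{"gripper":0,"tx":0,"ty":0,"tz":0,"ax":0,"ay":0,"az":0}]'
python3 - <<'E'
from h import *
plan([.439,-.371,.08],-83.2)
f,m=snap("w16")
E
```

```text
clock: 27.62
ee_pos: [0.4581, 0.1191, 0.0034]
orientation: [[0.001, 0.993, 0.119], [0.0, 0.119, -0.993], [-1.0, 0.001, -0.0]]
contact_force: [-0.0, -0.0, -0.0]
gripper_width: 0.0853
clock: 28.12
ee_pos: [0.4583, 0.1192, 0.0042]
orientation: [[0.002, 0.993, 0.119], [0.001, 0.119, -0.993], [-1.0, 0.002, -0.0]]
contact_force: [-2.1, 0.0, 5.4]
gripper_width: 0.066
clock: 28.88
ee_pos: [0.4568, 0.1188, 0.1523]
orientation: [[-0.001, 0.993, 0.119], [-0.0, 0.119, -0.993], [-1.0, -0.001, 0.0]]
contact_force: [-0.7, -0.7, -1.1]
gripper_width: 0.0656
clk 28.88 pos [0.4568 0.1188 0.1523] zang -83.17 q6 96.4 F [-0.7 -0.7 -1.1] w 0.0656
shift t[mm] [ 72.4 -75.8 484.2] len 495.4 ax 0.0
```

View pics/w16.png

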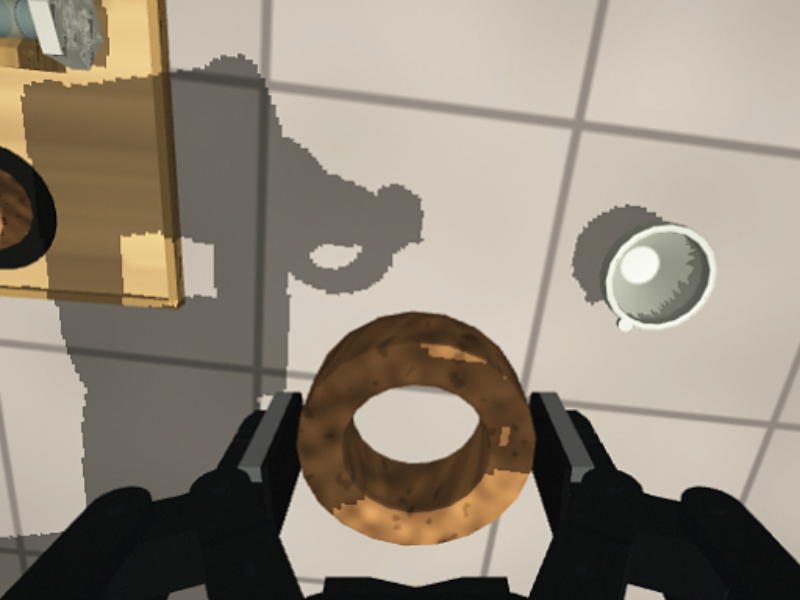

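```bash
python3 -m handwheel '[{"gripper":0,"tx":0,"ty":-0.004,"tz":0.03,"ax":0,"ay":0,"az":0},{"gripper":0,"tx":0,"ty":-0.008,"tz":0.05,"ax":0,"ay":0,"az":0},{"gripper":0,"tx":0,"ty":-0.008,"tz":0.05,"ax":0,"ay":0,"az":0},{"gripper":0,"tx":0,"ty":-0.008,"tz":0.05,"ax":0,"ay":0,"az":0},{"gripper":0,"tx":0,"ty":-0.008,"tz":0.05,"ax":0,"ay":0,"az":0},{"gripper":0,"tx":0,"ty":-0.008,"tz":0.05,"ax":0,"ay":0,"az":0},{"gripper":0,"tx":0,"ty":-0.008,"tz":0.05,"ax":0,"ay":0,"az":0},{"gripper":0,"tx":0,"ty":-0.008,"tz":0.05,"ax":0,"ay":0,"az":0},{"gripper":0,"tx":0.02,"ty":-0.008,"tz":0.05,"ax":0,"ay":0,"az":0},{"gripper":0,"tx":0.02,"ty":-0.008,"tz":0.034,"ax":0,"ay":0,"az":0},{"gripper":0,"tx":0.02,"ty":0,"tz":0.02,"ax":0,"ay":0,"az":0},{"gripper":0,"tx":0.01,"ty":0,"tz":0,"ax":0,"ay":0,"az":0}]'
python3 -m handwheel '[{"gripper":0,"tx":0,"ty":0,"tz":0,"ax":0,"ay":0,"az":0},{"gripper":0,"tx":0,"ty":0,"tz":0,"ax":0,"ay":0,"az":0}]'
python3 - <<'E'
from h import *
plan([.439,-.371,.0095],-83.2)
f,m=snap("w17")
E
```

```text
clock: 30.42
ee_pos: [0.4384, -0.3708, 0.08]
orientation: [[-0.003, 0.993, 0.117], [0.003, 0.117, -0.993], [-1.0, -0.003, -0.003]]
contact_force: [-0.8, 0.6, -0.1]
gripper_width: 0.0659
clock: 30.68
ee_pos: [0.4399, -0.3698, 0.0833]
orientation: [[0.0, 0.993, 0.12], [-0.0, 0.12, -0.993], [-1.0, 0.0, 0.0]]
contact_force: [0.6, -0.0, 0.1]
gripper_width: 0.0661
clk 30.68 pos [ 0.4399 -0.3698  0.0833] zang -83.11 q6 41.9 F [ 0.6 -0.   0.1] w 0.0661
shift t[mm] [73.8 -1.   1.1] len 73.8 ax 0.1
```

View pics/w17.png

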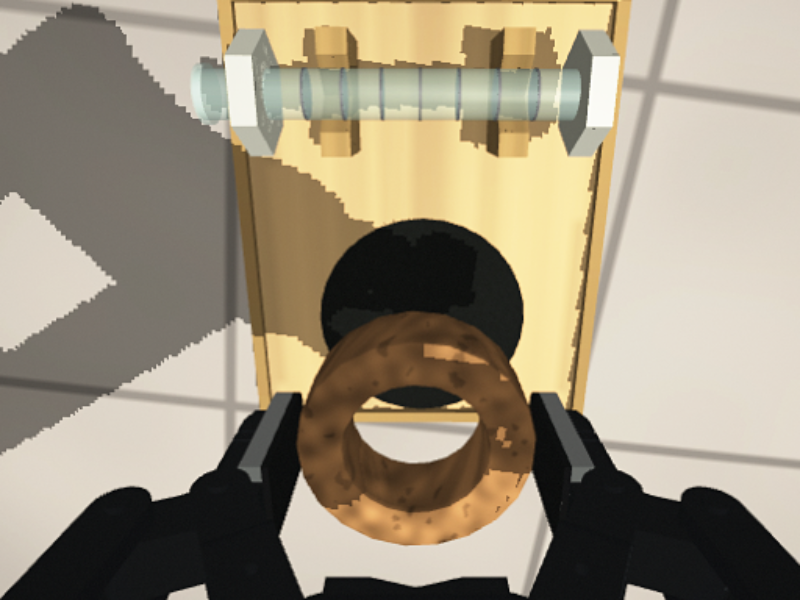

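```bash
python3 - <<'E'
from h import *
f,m=load("w17")
print("pad",circ(m,[(321,310),(523,312),(423,219),(420,408),(500,253),(345,255)],.006,.045))
print("ring",circ(m,[(298,435),(536,435),(417,545)],.0833-.003+.024,.033))
q=p2w(m,np.array([(218,0),(630,0),(263,420),(583,410)])*.64,.010);print(q)
print(robot.sense()["ee_pos"])
E
```

```text
pad (array([ 0.4385, -0.3728]), np.float64(0.5554987989224367))
ring (array([ 0.4393, -0.3699]), np.float64(0.9661944882664932))
[[ 0.5547 -0.2839  0.01  ]
 [ 0.5724 -0.4321  0.01  ]
 [ 0.3814 -0.3047  0.01  ]
 [ 0.4042 -0.4522  0.01  ]]
[ 0.44   -0.37    0.0836]
```

```bash
python3 -m handwheel '[{"gripper":0,"tx":0.02,"ty":-0.001,"tz":0.0021,"ax":0,"ay":0,"az":0},{"gripper":0,"tx":0.025,"ty":0,"tz":0,"ax":0,"ay":0,"az":0},{"gripper":0,"tx":0.018,"ty":0,"tz":0,"ax":0,"ay":0,"az":0},{"gripper":0,"tx":0.0105,"ty":0,"tz":0,"ax":0,"ay":0,"az":0},{"gripper":0,"tx":0,"ty":0,"tz":0,"ax":0,"ay":0,"az":0},{"gripper":0,"tx":0,"ty":0,"tz":0,"ax":0,"ay":0,"az":0}]'
python3 -m handwheel '[{"gripper":1,"tx":0,"ty":0,"tz":0,"ax":0,"ay":0,"az":0},{"gripper":1,"tx":0,"ty":0,"tz":0,"ax":0,"ay":0,"az":0},{"gripper":1,"tx":0,"ty":0,"tz":0,"ax":0,"ay":0,"az":0},{"gripper":1,"tx":-0.02,"ty":0,"tz":0,"ax":0,"ay":0,"az":0},{"gripper":1,"tx":-0.05,"ty":0,"tz":0,"ax":0,"ay":0,"az":0},{"gripper":1,"tx":-0.05,"ty":0,"tz":0,"ax":0,"ay":0,"az":0},{"gripper":1,"tx":-0.05,"ty":0,"tz":0,"ax":0,"ay":0,"az":0},{"gripper":1,"tx":0,"ty":0,"tz":0,"ax":0,"ay":0,"az":0},{"gripper":1,"tx":0,"ty":0,"tz":0,"ax":0,"ay":0,"az":0}]'
python3 - <<'E'
from h import *
plan([.4759,-.006,.1],-83.2)
f,m=snap("w18")
b=f[:,:,::-1][90:230,190:350];cv2.imwrite("pics/w18c.png",cv2.resize(b,None,fx=4,fy=4,interpolation=cv2.INTER_CUBIC))
E
```

```text
clock: 31.48
ee_pos: [0.4393, -0.3729, 0.01]
orientation: [[0.001, 0.993, 0.119], [-0.001, 0.119, -0.993], [-1.0, 0.001, 0.001]]
contact_force: [0.7, -0.2, -0.3]
gripper_width: 0.0653
clock: 32.6
ee_pos: [0.4383, -0.3724, 0.1787]
orientation: [[-0.001, 0.993, 0.119], [0.001, 0.119, -0.993], [-1.0, -0.001, -0.001]]
contact_force: [-0.3, 0.1, -0.2]
gripper_width: 0.0854
clk 32.6 pos [ 0.4383 -0.3724  0.1787] zang -83.18 q6 41.7 F [-0.3  0.1 -0.2] w 0.0854
shift t[mm] [  78.9   80.9 -359.3] len 376.6 ax 0.0
```

View pics/w18.png

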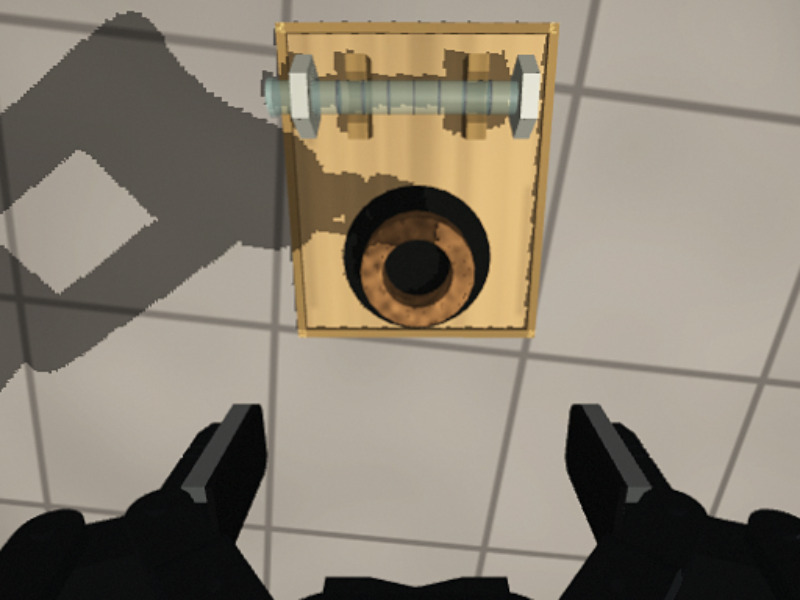

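View pics/w18c.png

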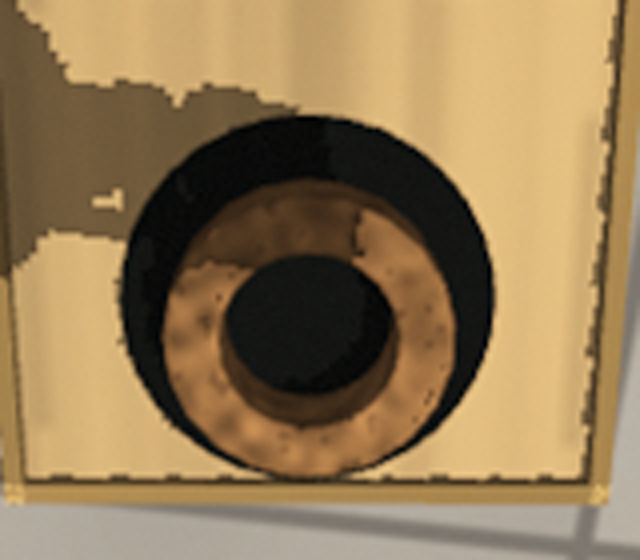

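```bash
python3 - <<'E'
from h import *
f,m=load("w18")
q=lambda L:[((190+(x-1.5)/4)/.64,(90+(y-1.5)/4)/.64) for x,y in L]
print("pad",circ(m,q([(123,295),(494,295),(310,116),(180,430),(447,425),(170,178)]),.006,.045))
print("ring",circ(m,q([(164,330),(456,330),(310,479)]),.030,.033))
print("hole",circ(m,q([(223,340),(397,340),(310,254),(310,427)]),.030,.02))
f,m=load("w15");print(circ(m,[(594,256),(694.5,250),(648,206),(645,304)],.032,.029))
f,m=load("w16");print("dish",circ(m,[(605,285),(716,270),(665,223),(660,329)],.032,.029))
E
```

```text
pad (array([ 0.4381, -0.3724]), np.float64(1.066439228368396))
ring (array([ 0.4367, -0.3726]), np.float64(0.5442880992147237))
hole (array([ 0.4365, -0.3727]), np.float64(0.6728400869201873))
(array([ 0.4759, -0.006 ]), np.float64(0.6309859282059155))
dish (array([ 0.4757, -0.006 ]), np.float64(0.4589451988017343))
```

```bash
python3 -m handwheel '[{"gripper":1,"tx":0,"ty":0.009,"tz":-0.03,"ax":0,"ay":0,"az":0},{"gripper":1,"tx":0,"ty":0.011,"tz":-0.05,"ax":0,"ay":0,"az":0},{"gripper":1,"tx":0,"ty":0.011,"tz":-0.05,"ax":0,"ay":0,"az":0},{"gripper":1,"tx":0.01,"ty":0.011,"tz":-0.05,"ax":0,"ay":0,"az":0},{"gripper":1,"tx":0.01,"ty":0.011,"tz":-0.05,"ax":0,"ay":0,"az":0},{"gripper":1,"tx":0.02,"ty":0.011,"tz":-0.05,"ax":0,"ay":0,"az":0},{"gripper":1,"tx":0.02,"ty":0.011,"tz":-0.05,"ax":0,"ay":0,"az":0},{"gripper":1,"tx":0.02,"ty":0.006,"tz":-0.029,"ax":0,"ay":0,"az":0},{"gripper":1,"tx":0,"ty":0,"tz":0,"ax":0,"ay":0,"az":0},{"gripper":1,"tx":0,"ty":0,"tz":0,"ax":0,"ay":0,"az":0}]'
python3 - <<'E'
from h import *
plan([.4759,-.006,.01],-83.2)
f,m=snap("w19")
E
```

```text
clock: 33.9
ee_pos: [0.4763, -0.0072, 0.0987]
orientation: [[-0.001, 0.993, 0.119], [-0.0, 0.119, -0.993], [-1.0, -0.002, 0.0]]
contact_force: [0.7, -0.1, 0.0]
gripper_width: 0.0854
clk 33.9 pos [ 0.4763 -0.0072  0.0987] zang -83.16 q6 81.0 F [ 0.7 -0.1  0. ] w 0.0854
shift t[mm] [88.7 -0.1 -1.3] len 88.8 ax 0.0
```

View pics/w19.png

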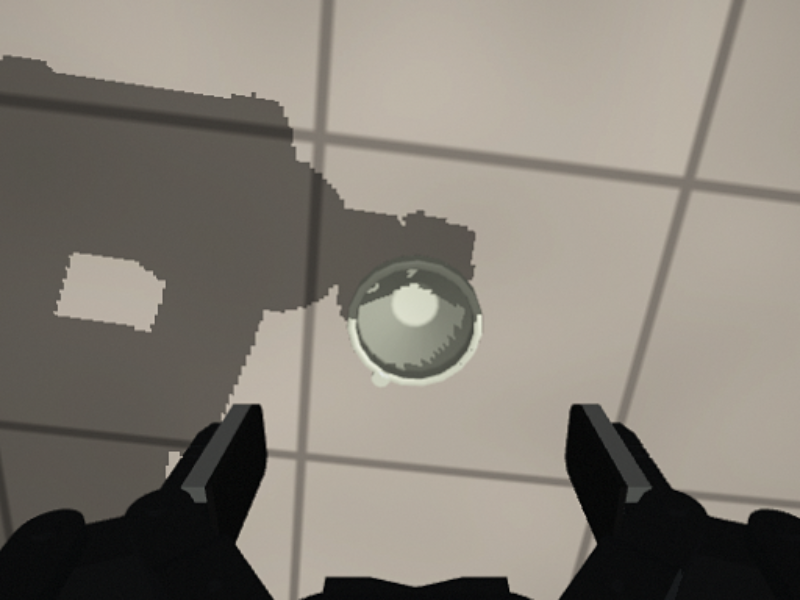

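Dish rim spans columns 349–482 (middle 415.5), centred between the fingers; the lip at (380,380) is clear of the pads. Check along tool y, then descend.

```bash
python3 - <<'E'
from h import *
f,m=load("w19");d=circ(m,[(349,322),(482,322),(415,261),(415,384)],.032,.029);print(d)
plan([d[0][0],d[0][1],.01],-83.2)
E
python3 -m handwheel '[{"gripper":1,"tx":0.03,"ty":0,"tz":0,"ax":0,"ay":0,"az":0},{"gripper":1,"tx":0.03,"ty":0,"tz":0,"ax":0,"ay":0,"az":0},{"gripper":1,"tx":0.018,"ty":0,"tz":0,"ax":0,"ay":0,"az":0},{"gripper":1,"tx":0.0105,"ty":0,"tz":0,"ax":0,"ay":0,"az":0},{"gripper":1,"tx":0,"ty":0,"tz":0,"ax":0,"ay":0,"az":0},{"gripper":0,"tx":0,"ty":0,"tz":0,"ax":0,"ay":0,"az":0},{"gripper":0,"tx":0,"ty":0,"tz":0,"ax":0,"ay":0,"az":0},{"gripper":0,"tx":0,"ty":0,"tz":0,"ax":0,"ay":0,"az":0},{"gripper":0,"tx":0,"ty":0,"tz":0,"ax":0,"ay":0,"az":0},{"gripper":0,"tx":0,"ty":0,"tz":0,"ax":0,"ay":0,"az":0},{"gripper":0,"tx":0,"ty":0,"tz":0,"ax":0,"ay":0,"az":0}]' 30
python3 -m handwheel '[{"gripper":0,"tx":-0.01,"ty":0,"tz":0,"ax":0,"ay":0,"az":0},{"gripper":0,"tx":-0.03,"ty":0,"tz":0,"ax":0,"ay":0,"az":0},{"gripper":0,"tx":-0.05,"ty":0,"tz":0,"ax":0,"ay":0,"az":0},{"gripper":0,"tx":-0.04,"ty":0,"tz":0,"ax":0,"ay":0,"az":0},{"gripper":0,"tx":0,"ty":0,"tz":0,"ax":0,"ay":0,"az":0},{"gripper":0,"tx":0,"ty":0,"tz":0,"ax":0,"ay":0,"az":0}]'
python3 - <<'E'
from h import *
plan([.438,-.3724,.08],-83.2)
f,m=snap("w20")
E
```

```text
(array([ 0.4764, -0.0071]), np.float64(0.9426969124183351))
clk 33.95 pos [ 0.4766 -0.0075  0.0992] zang -83.22 q6 81.0 F [ 0.2 -0.9  0.5] w 0.0852
shift t[mm] [89.2 -0.1 -0.5] len 89.2 ax -0.0
clock: 35.33
ee_pos: [0.4773, -0.0069, 0.012]
orientation: [[0.002, 0.993, 0.119], [-0.0, 0.119, -0.993], [-1.0, 0.002, 0.001]]
contact_force: [-1.2, -1.0, 5.9]
gripper_width: 0.0573
clock: 36.08
ee_pos: [0.4758, -0.0067, 0.1405]
orientation: [[-0.001, 0.993, 0.119], [-0.0, 0.119, -0.993], [-1.0, -0.001, -0.0]]
contact_force: [-0.3, 0.5, -0.4]
gripper_width: 0.0571
clk 36.08 pos [ 0.4758 -0.0067  0.1405] zang -83.17 q6 81.0 F [-0.3  0.5 -0.4] w 0.0571
shift t[mm] [ 60.5 -81.  358.6] len 372.6 ax 0.0
```

View pics/w20.png

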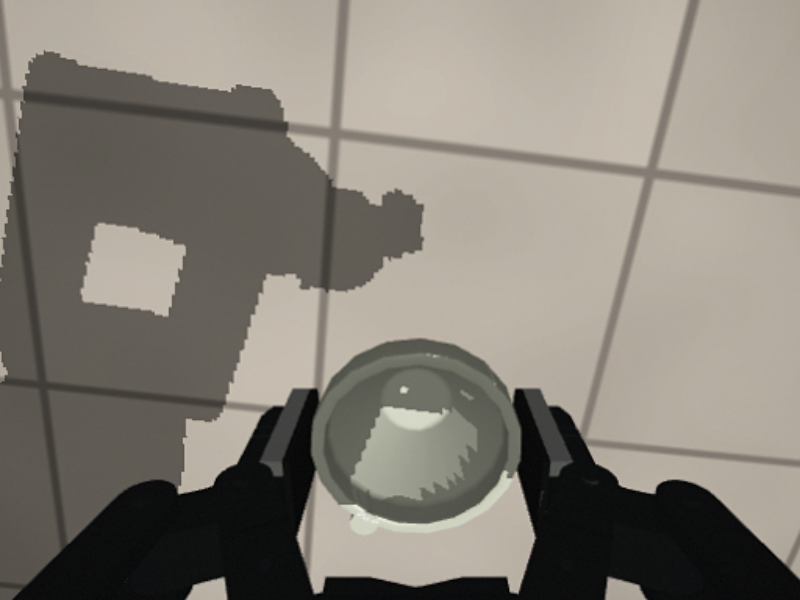

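```bash
python3 -m handwheel '[{"gripper":0,"tx":0,"ty":-0.009,"tz":0.03,"ax":0,"ay":0,"az":0},{"gripper":0,"tx":0,"ty":-0.011,"tz":0.05,"ax":0,"ay":0,"az":0},{"gripper":0,"tx":0,"ty":-0.011,"tz":0.05,"ax":0,"ay":0,"az":0},{"gripper":0,"tx":0,"ty":-0.011,"tz":0.05,"ax":0,"ay":0,"az":0},{"gripper":0,"tx":0,"ty":-0.011,"tz":0.05,"ax":0,"ay":0,"az":0},{"gripper":0,"tx":0,"ty":-0.011,"tz":0.05,"ax":0,"ay":0,"az":0},{"gripper":0,"tx":0.01,"ty":-0.011,"tz":0.05,"ax":0,"ay":0,"az":0},{"gripper":0,"tx":0.02,"ty":-0.006,"tz":0.028,"ax":0,"ay":0,"az":0},{"gripper":0,"tx":0.02,"ty":0,"tz":0,"ax":0,"ay":0,"az":0},{"gripper":0,"tx":0,"ty":0,"tz":0,"ax":0,"ay":0,"az":0},{"gripper":0,"tx":0,"ty":0,"tz":0,"ax":0,"ay":0,"az":0}]'
python3 - <<'E'
from h import *
plan([.438,-.3724,.0315],-83.2)
f,m=snap("w21")
E
```

```text
clock: 37.5
ee_pos: [0.4388, -0.3715, 0.0906]
orientation: [[-0.001, 0.993, 0.119], [0.001, 0.119, -0.993], [-1.0, -0.001, -0.001]]
contact_force: [1.1, -0.8, 0.6]
gripper_width: 0.0574
clk 37.5 pos [ 0.4388 -0.3715  0.0906] zang -83.15 q6 41.7 F [ 1.1 -0.8  0.6] w 0.0574
shift t[mm] [59.1 -0.8  0.9] len 59.1 ax 0.1
```

View pics/w21.png

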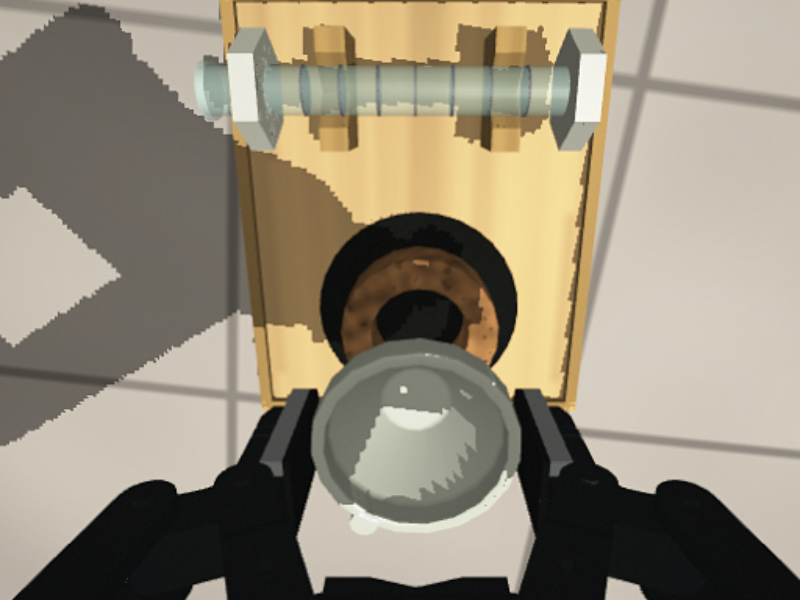

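```bash
python3 -m handwheel '[{"gripper":0,"tx":0.02,"ty":-0.0008,"tz":0.001,"ax":0,"ay":0,"az":0},{"gripper":0,"tx":0.02,"ty":0,"tz":0,"ax":0,"ay":0,"az":0},{"gripper":0,"tx":0.01,"ty":0,"tz":0,"ax":0,"ay":0,"az":0},{"gripper":0,"tx":0.006,"ty":0,"tz":0,"ax":0,"ay":0,"az":0},{"gripper":0,"tx":0.003,"ty":0,"tz":0,"ax":0,"ay":0,"az":0},{"gripper":0,"tx":0,"ty":0,"tz":0,"ax":0,"ay":0,"az":0},{"gripper":0,"tx":0,"ty":0,"tz":0,"ax":0,"ay":0,"az":0}]'
python3 - <<'E'
from h import *
plan([.438,-.3724,.0305],-83.2)
E
```

```text
clock: 38.42
ee_pos: [0.4383, -0.3732, 0.0323]
orientation: [[0.001, 0.993, 0.119], [-0.001, 0.119, -0.993], [-1.0, 0.001, 0.001]]
contact_force: [0.1, -0.7, -0.9]
gripper_width: 0.0573
clk 38.42 pos [ 0.4383 -0.3732  0.0323] zang -83.18 q6 41.6 F [ 0.1 -0.7 -0.9] w 0.0573
shift t[mm] [ 1.8 -0.2 -0.8] len 2.0 ax 0.0
```

```bash
python3 -m handwheel '[{"gripper":0,"tx":0.0015,"ty":0,"tz":0,"ax":0,"ay":0,"az":0},{"gripper":0,"tx":0,"ty":0,"tz":0,"ax":0,"ay":0,"az":0},{"gripper":1,"tx":0,"ty":0,"tz":0,"ax":0,"ay":0,"az":0},{"gripper":1,"tx":0,"ty":0,"tz":0,"ax":0,"ay":0,"az":0},{"gripper":1,"tx":0,"ty":0,"tz":0,"ax":0,"ay":0,"az":0},{"gripper":1,"tx":0,"ty":0,"tz":0,"ax":0,"ay":0,"az":0},{"gripper":1,"tx":-0.02,"ty":0,"tz":0,"ax":0,"ay":0,"az":0},{"gripper":1,"tx":-0.05,"ty":0,"tz":0,"ax":0,"ay":0,"az":0},{"gripper":1,"tx":-0.05,"ty":0,"tz":0,"ax":0,"ay":0,"az":0},{"gripper":1,"tx":-0.05,"ty":0,"tz":0,"ax":0,"ay":0,"az":0},{"gripper":1,"tx":0,"ty":0,"tz":0,"ax":0,"ay":0,"az":0},{"gripper":1,"tx":0,"ty":0,"tz":0,"ax":0,"ay":0,"az":0}]'
python3 - <<'E'
from h import *
plan([.3,-.1,.3],-83.2)
f,m=snap("w22")
f,m=snap("s22","scene");f,m=snap("t22","top")
E
```

```text
clock: 39.92
ee_pos: [0.4376, -0.3725, 0.1996]
orientation: [[-0.001, 0.993, 0.119], [0.001, 0.119, -0.993], [-1.0, -0.001, -0.001]]
contact_force: [-1.1, -0.9, -0.7]
gripper_width: 0.0851
clk 39.92 pos [ 0.4376 -0.3725  0.1996] zang -83.17 q6 41.6 F [-1.1 -0.9 -0.7] w 0.0851
shift t[mm] [-100.  -104.3 -287. ] len 321.3 ax 0.0
```

View pics/w22.png

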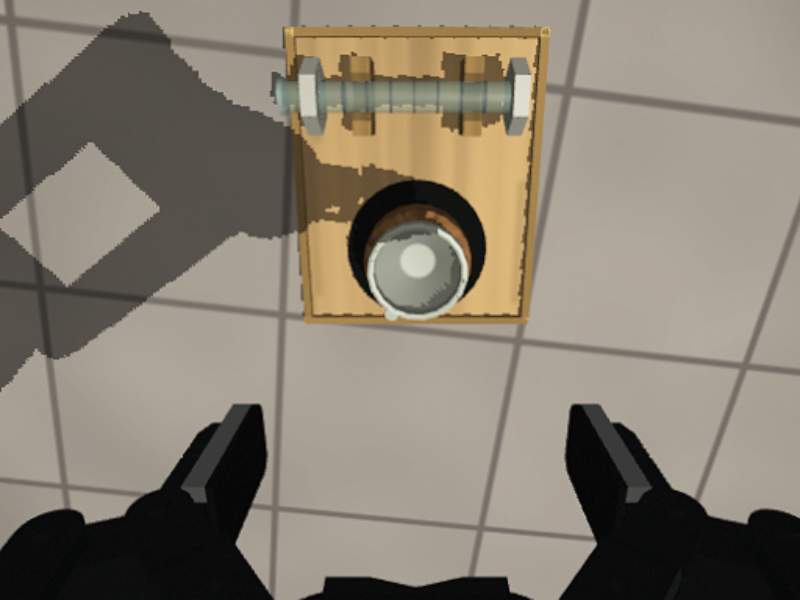

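View pics/s22.png

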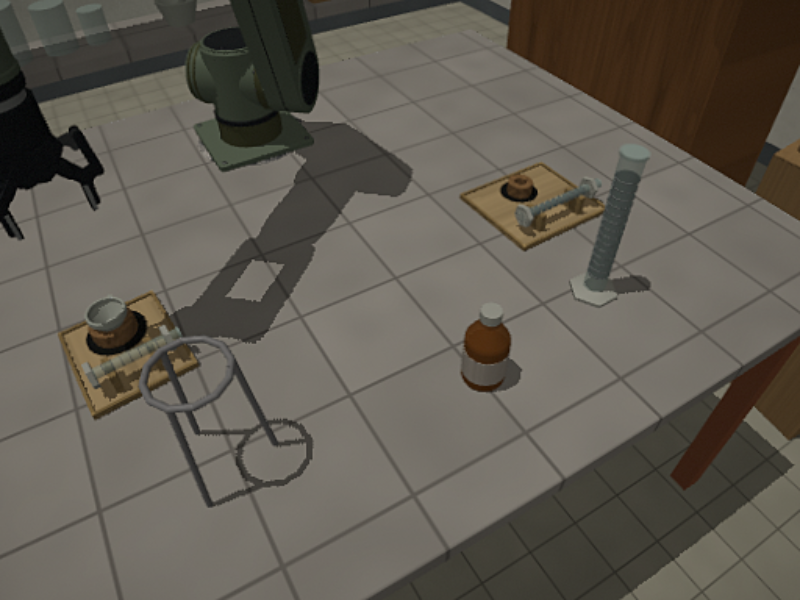

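```bash
python3 - <<'E'
from h import *
def draw(b,m,s,off,P,col):
    p=(w2p(m,P)-off+.5)*s
    cv2.polylines(b,[np.round(p).astype(np.int32)],False,col,1)
a=np.linspace(0,2*np.pi,60)
def circ3(c,z,r): return np.c_[c[0]+r*np.cos(a),c[1]+r*np.sin(a),np.full(60,z)]
yS=np.radians(6.8);yL=np.radians(2.2)
def ov(k,out,off,wh,s,c,yaw,half,pc,items):
    f,m=load(k);b=f[:,:,::-1][off[1]:off[1]+wh[1],off[0]:off[0]+wh[0]]
    b=cv2.resize(b,None,fx=s,fy=s,interpolation=cv2.INTER_CUBIC)
    ex=np.array([np.cos(yaw),np.sin(yaw)]);ey=np.array([-ex[1],ex[0]])
    o=c+.052*ex
    for sg in(-1,1): # barrel sides at axis z .039
        P=[[*(o+ex*.008*sg+ey*h),.039] for h in(-half,half)];draw(b,m,s,off,P,(255,0,255))
    for z,r,col in items: draw(b,m,s,off,circ3(pc,z,r),col)
    cv2.imwrite(out,b)
cS=np.array([.4793,-.3676]);pS=cS-.04*np.array([np.cos(yS),np.sin(yS)])
cL=np.array([.5062,.3548]);pL=cL-.04*np.array([np.cos(yL),np.sin(yL)])
it=[(.006,.045,(0,0,255)),(.030,.033,(0,255,0)),(.052,.029,(255,255,0))]
ov("w22","pics/o1.png",(170,0),(200,220),3,cS,yS,.05,pS,it)
ov("s22","pics/o2.png",(30,180),(120,90),6,cS,yS,.05,pS,it)
ov("s22","pics/o3.png",(285,95),(115,70),6,cL,yL,.072,pL,[(.006,.035,(0,0,255)),(.030,.023,(0,255,0))])
f,m=load("w22")
import itertools
E
```

```text
(no output)
```

View pics/o1.png

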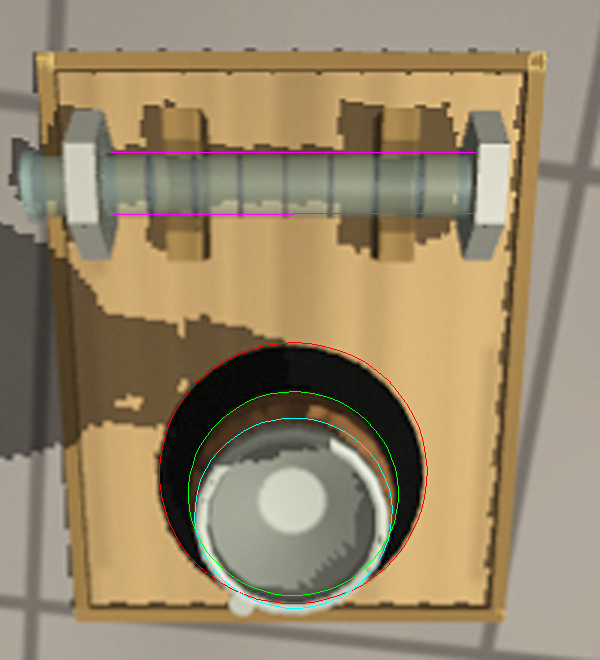

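View pics/o2.png

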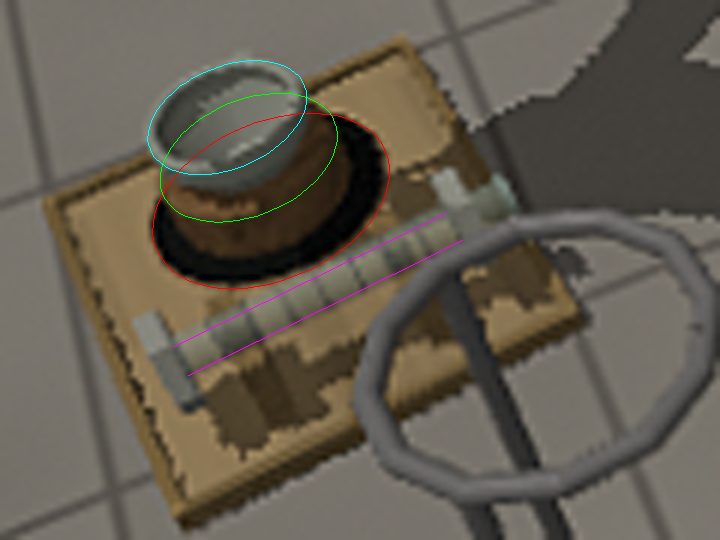

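View pics/o3.png

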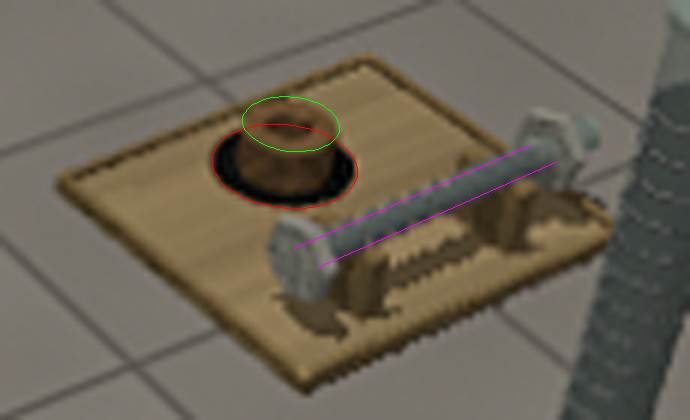

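```bash
python3 - <<'E'
from h import *
a=np.load("top.npy").astype(int)
print(robot.sense()["clock"],robot.sense()["contact_force"])
s0=np.load("scene.npy").astype(int);s1=load("s22")[0].astype(int)
d=np.abs(s0-s1).max(2)
for n,(c0,c1,r0,r1) in {"tall":(365,420,90,197),"bottle":(293,330,193,252),"tripod":(90,200,215,325)}.items(): print(n,(d[r0:r1,c0:c1]>40).mean())
robot.finish_job()
E
```

```text
40.075 [-0.0106 -0.2198 -0.5036]
tall 0.0151231945624469
bottle 0.03435639028859368
tripod 0.030991735537190084
the job is handed in; nothing more can be done
```

Both kits are made up in the order asked, and I handed the job in at about 40 s on the robot clock.

**What I did**
- **Longer tray:** the long cylinder lies in both V-notches, with the rails between its flanges. The small ring is flat on the pad.
- **Shorter tray:** the short cylinder lies in its notches in the same way. The large ring is on the pad, with the dish seated upright in it.

**What the last checks showed**
- **Ring centring:** the wrist camera put the small ring about 1.3 mm from the pad centre and the large ring about 1.5 mm from it.
- **Heights:** I drew the expected shapes (barrel axis at 39 mm, ring top at 30 mm, dish rim at 52 mm) over the last pictures. They matched to within a few pixels, with the dish level and both cylinders seated.
- **Forces:** every reading printed at the end of a move was below about 7 N. The arm ended with the gripper open, about 0.15 m above the dish.

**Checks that were less clear-cut**
- **Pad position:** successive estimates of the pad centres differed by 2–3 mm. That is close to the calibration limit, and some pictures were taken while the arm was still settling.
- **Bystanders:** comparing scene pictures from before and after, 1.5–3.4% of pixels changed around the tall cylinder, bottle and tripod. I put this down to changed shadows and the moved parts nearby. By eye they stand where they were, but I did not measure their positions again.

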